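Start the warm fruit pot of the breakfast buffet

TASK

Start the warm fruit for breakfast: put every fig from the board into the white pot on the warmer and pour all the cherries in from the jug, its spout turned over the pot, then stand the jug back upright on its coaster. Only when everything is in, turn the warmer's dial to setting 4 and let go, then stir with the spoon, its tip down near the pot's floor, at least two full wide rounds (swinging well to both sides of the middle). Finally lay the spoon back across both bars of its rest near their middle, and turn the dial down to setting 1; all the fruit stays in the pot and the jar, the green cup and the mug stay where they are.

Things in the scene. Friction and masses are not known exactly. Their poses are not given: they have to be found in the camera images.
- warmer_top (a point): centre of the flat top of the warmer, a fixed steel box 220 (x) x 360 (y) x 45 mm high, top 45 mm above the work surface. Axes: z up, y along its length; it may be turned a little. The pot's centre is 75 mm to its -y side, the dial's axis 115 mm to its +y side.
- pot_floor (a point): centre of the inner floor of the white round pot, fixed on the warmer; axes are the warmer's, z up. Inside radius 77 mm at the floor, 90 mm at the rim, wall 5 mm; the rim is 54 mm above this point, the floor 51 mm above the work surface. Empty at the start.
- dial_grip (a point): point on the dial's vertical axis, 82 mm above the work surface: a black disc 48 mm across with an upright bar grip 46 mm long, 14 mm wide, standing 30 mm above the disc; the bar's top is 7 mm above this point. The bar lies along this point's x axis (it turns with the dial); fingers close along y. A white line on the bar's top points to the setting, along -x.
- dial (a joint): dial angle, rad: 0 = off, grows clockwise seen from above, 30 degrees (0.524 rad) per click, so setting k is 0.524 k; end stop at 5 (2.618). Let go, it snaps to the nearest setting; a click takes at most 0.15 N m. Starts at 0, 1 or 2. Marks round the dial: a bar for off, then radial rows of 1, 2, 3, 4, 5 black dots.
- coaster_top (a point): centre of the top face of the round dark coaster, 120 mm across, 8 mm high, fixed. The jug stands on it at the start, and goes back on it.
- jug_grip (a point): middle of the handle's upright bar of the small steel jug (0.15 to 0.3 kg). Axes are the jug's: z up, x from handle to spout. The bar is 16 mm (x) x 14 mm (y), 62 mm tall; fingers close along y. The point is 52 mm above the jug's underside, 78 mm from its axis; gap between bar and body about 22 mm.
- jug_spout (a point): outer end of the jug's 34 mm wide spout lip, opposite the handle: 151 mm from jug_grip along the jug's x and 44 mm higher. Axes as jug_grip. The jug is 78 mm across at the foot, 98 mm at the rim, 90 mm tall; its wall leans out by 6 degrees, so it empties fully at about 90 to 105 degrees of tilt.
- spoon_grip (a point): middle of the wooden spoon's handle where it balances, between the two bars of its rest. Axes are the spoon's: x along the handle to the head, z up. The handle is 14 mm wide (y), 12 mm thick (z), from 140 mm behind this point to 95 mm ahead; the head is a flat disc 40 mm across, 10 mm thick, its end 128 mm ahead. 50 g.
- spoon_tip (a point): near the end of the spoon's head, 123 mm ahead of spoon_grip along its x (5 mm short of the very end).
- rest_top (a point): centre of the fixed spoon rest at the height of its bars' tops, 28 mm above the work surface. A black plate 170 (x) x 130 (y) x 6 mm with two upright bars across it (along y, 130 mm long, 12 mm thick) 68 mm either side of the middle; between them is room for fingers, 124 mm long, 22 mm deep. The spoon lies across both bars, about along x.
- cherry0_center (a point): centre of a dark red cherry, a ball 26 mm across, 10 g. Three to five are in the jug at the start; absent ones read None.
- cherry1_center (a point): centre of a dark red cherry, a ball 26 mm across, 10 g. Three to five are in the jug at the start; absent ones read None.
- cherry2_center (a point): centre of a dark red cherry, a ball 26 mm across, 10 g. Three to five are in the jug at the start; absent ones read None.
- cherry3_center (a point): centre of a dark red cherry, a ball 26 mm across, 10 g. Three to five are in the jug at the start; absent ones read None.
- cherry4_center (a point): centre of a dark red cherry, a ball 26 mm across, 10 g. Three to five are in the jug at the start; absent ones read None.
- fig0_center (a point): a dried fig (brown, squat, flat-bottomed, pointed top), 35 mm across, 28 mm high, about 18 g; the point is on its axis 12 mm above its underside. One to three stand in a row (75 mm apart, along y) on a light wooden board 10 mm high; absent ones read None.
- fig1_center (a point): a dried fig (brown, squat, flat-bottomed, pointed top), 35 mm across, 28 mm high, about 18 g; the point is on its axis 12 mm above its underside. One to three stand in a row (75 mm apart, along y) on a light wooden board 10 mm high; absent ones read None.
- fig2_center (a point): a dried fig (brown, squat, flat-bottomed, pointed top), 35 mm across, 28 mm high, about 18 g; the point is on its axis 12 mm above its underside. One to three stand in a row (75 mm apart, along y) on a light wooden board 10 mm high; absent ones read None.
- jam_jar: bystander: a closed jam jar, 48 mm across, 50 mm high; origin under its centre
- yoghurt: bystander: a green open cup, 60 mm across, 65 mm high; origin under its centre
- mug: bystander: a white mug, 80 mm across, 90 mm high, handle at its +y; origin under its centre

How it is judged:
By the outcome, as a careful person would: the job done as asked, in the order asked, and still so for the second after the job is handed in, with the robot touching nothing.
Of cherry0, cherry1, cherry2, cherry3, cherry4 only 3 to 5 are there at a start; the rules pass over those that are not, and their reading is None.
Of fig0, fig1, fig2 only 1 to 3 are there at a start; the rules pass over those that are not, and their reading is None.
At some moment in a run one of spoon, fig0, fig1, fig2 may be knocked a few centimetres aside while the robot is not near it.
It also fails if it takes over 210 s, if anything falls off the work surface, if the arm or the gripper's body presses on something with over 40 N, if the wrist force passes 120 N, or if a joint passes its speed limit or range.

ROBOT

A 6-joint arm with a two-finger parallel gripper is mounted at the origin on the work surface. World frame = base frame: x ahead of the robot, y to its left, z up, the work surface at z = 0. Lengths are in m, angles in rad, forces in N, time in s.
With the tool pointing down it reaches from about 0.275 to 0.75 m from the base axis. Payload 10.2 kg.
Tool frame: the origin (TCP) lies at the very end of the fingers, on their centre line; the grasp point (between the pads) lies 19 mm behind it (bot.grasp_offset is the z of the grasp point in the tool frame, in m); z points along the fingers, y is the line along which they close (so a half turn about z gives the same grasp; the last joint's range is limited). The gripper opens to 85 mm and grips with 20 to 120 N. Pads are 22 mm wide; open, the fingers measure 114 mm over their backs; the gripper's body (76 mm by 85 mm) begins 54 mm behind the grasp point. The pads swing forward as they close: fully open they stand 13 mm farther back than shut.
Start: joints at [-1.464, 0.313, 1.498, -0, 1.331, -0.223], TCP at [0.17, -0.497, 0.231] pointing down, gripper open.
Joint ranges: [-2.94, 2.94], [-0.97, 2.17], [0.19, 2.56], [-1.23, 4.37], [0.02, 3.11], [-2.88, 2.88]. Speed limits (rad/s): [2.39, 2.39, 3.01, 3.14, 3.14, 3.14].

INTERFACE

Orientations are given as a 3x3 rotation matrix whose columns are the frame's x, y, z axes.
In Python, from station import bot, eyes, order gives the robot as it stands. The module is installed in compiled form; this text tells all that it offers.
- The arm moves only by the tool jog_arm, never from a script. Its argument "plan" is a list of rows, each an object with "offset": the shift along the tool's x, y, z as a fraction of full scale, a list of three; "rotation": the turn, a rotation vector about the tool's x, y, z as a fraction of full scale, a list of three. A call has 1 to 20 rows; each row is the pose to reach, as a shift and turn from the pose commanded when the call began, along the tool's axes at that moment; what a row does not reach only later rows make up. Full scale, the value 1, is 1 m for a shift and 45 degrees for a turn. A row lasts 1/10 s, in which the tool goes at most 50 mm and 8.59 degrees, less where a joint would pass 70% of its speed; a pose out of reach is approached as far as the arm can. A call with a number of a shift or a turn outside -1 to 1 is refused whole. A call with a gripper value outside its range is refused whole. "claw" is the gripper command: -1 is shut, 1 is fully open, values between are in proportion, set as the call begins (left out, the last holds). The fingers move at their own pace and stop on an object; the grip force is fixed at half the most. Time passes only in rows, so rows that repeat a pose let the fingers close. It gives the time, the measured TCP pose, the force, the opening and the grip force at its end, in the units of the state.
- bot.state(): the state, without advancing time (a new reading comes with each control period).
- eyes.grab_frame(name): name is "scene" or "top" or "wrist"; returns a dict with "color" (420x560x3 uint8, red, green, blue), "K" (3x3 intrinsics, pixels), "position" and "attitude" of the camera in the world; the wrist camera has in their place "tool_from_camera" (4x4, takes a point from camera to tool coordinates, whose origin is the TCP and whose axes are the flange's). Camera axes: x right, y down, z forward; pixel columns grow to the right and rows downward; lengths in m; the calibration is good to about 2 mm. A picture is of the moment at which its call begins: read the wrist's pose just before it. There is no depth.
- order.finish_job(): hands the job in; it is judged then, once.
The state is a dict: "time_s": time; "joints": joint angles; "joint_vel": joint speeds; "effort": joint torques, N m; "position": TCP position; "orientation": TCP orientation; "ft_force": force on the tool from outside, world axes, zero at the start; "moment": the same for the moment, N m; "grip_width": opening from 0.0 (shut) to 1.0 (fully open); "gripper_force": force on a finger pad.
Only numpy, scipy, OpenCV 4.12 (cv2) and the standard library are available. Lean on these libraries where they do the work, as an engineer would, in place of code of your own. Each camera call takes 0.05 s, during which the arm holds its last target. There are 200 camera calls.

## Working session

There is one attempt and no reset: what is moved stays moved. The work goes in short steps, Python scripts to look and compute and a tool call to move; the robot and the scene stay as the last step left them, time stands still between calls to the robot, and variables do not carry over. Pictures are saved under pics/ and viewed, at most 14 in all, crops included, and the job is handed in when it is done.

Besides the shell and the picture viewer there is one more tool, called after "Call:" as name([rows], argument=value, ...), one row to a line, values as JSON. jog_arm: Moves the arm, as the interface text tells. Its arguments: {"type":"object","properties":{"plan":{"type":"array","items":{"type":"object","properties":{"offset":{"type":"array","items":{"type":"number"}},"rotation":{"type":"array","items":{"type":"number"}}}}},"claw":{"type":"number"}},"required":["plan"]}

```bash
mkdir -p pics; python3 - <<'E'
from station import bot,eyes
import cv2,numpy as np
s=bot.state();print(s['position'],s['orientation'],s['time_s'],bot.grasp_offset)
for n in('top','scene'):
    f=eyes.grab_frame(n);cv2.imwrite(f'pics/{n}0.png',cv2.resize(f['color'][:,:,::-1],(800,600),interpolation=cv2.INTER_CUBIC))
    print(n,f['K'],f['position'],f['attitude']);np.savez(f'{n}0.npz',**f)
E
```

```text
[ 0.16998186 -0.49643856  0.23071966] [[ 9.46111614e-01  3.23840692e-01 -1.43765211e-04]
 [ 3.23840589e-01 -9.46110718e-01  1.33539712e-03]
 [ 2.96438122e-04 -1.30999174e-03 -9.99999098e-01]] 0.0 -0.0187
top [[524.15462592   0.         272.66867923]
 [  0.         524.15462592 207.28985407]
 [  0.           0.           1.        ]] [0.45191354 0.04919782 1.35694985] [[-6.66293578e-03 -9.97206234e-01  7.43998185e-02]
 [-9.99976839e-01  6.74772026e-03  8.88271590e-04]
 [-1.38781913e-03 -7.43921769e-02 -9.97228097e-01]]
scene [[491.77095665   0.         290.52387119]
 [  0.         491.77095665 211.50205889]
 [  0.           0.           1.        ]] [ 1.09349861 -0.66128345  1.27640671] [[ 0.78974333  0.48603978 -0.37426034]
 [ 0.61340613 -0.6318605   0.47379872]
 [-0.0061953  -0.60375296 -0.7971474 ]]
```

View pics/top0.png

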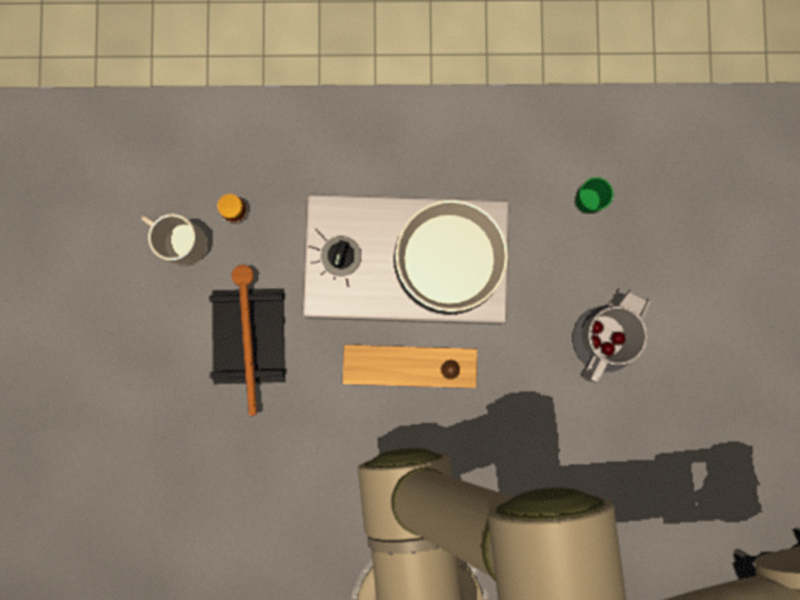

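View pics/scene0.png

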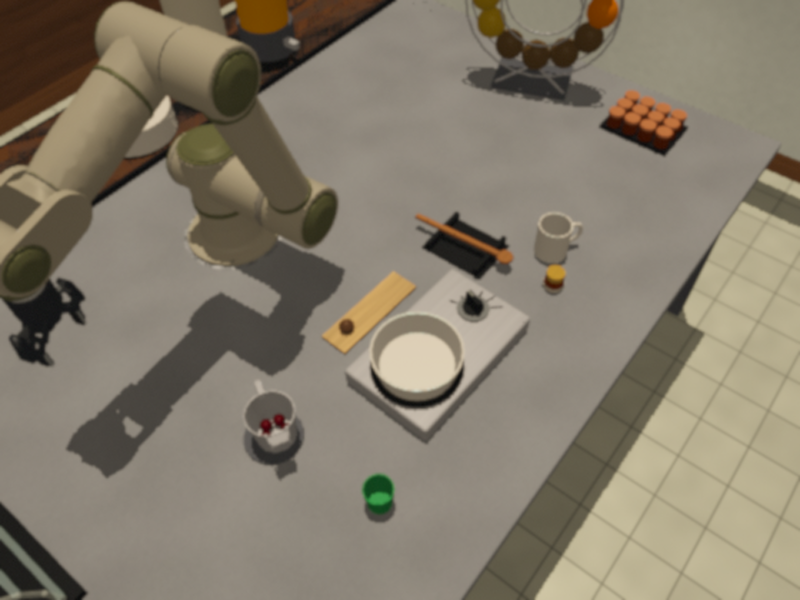

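The top view shows the warmer (corners 308,195 / 508,201 / 505,323 / 305,317) with the pot at (451,257) and the dial at (341,256). There is one fig at (451,369). The jug is at (612,337), spout at (632,303) and handle at (594,372), holding about 4 cherries. The spoon runs (242,272)–(252,412) on its rest.

```bash
cat > h.py <<'E'
import numpy as np,cv2
def pix2w(f,uv,z):
    "pixel (native) to world point on plane z"
    uv=np.atleast_2d(np.float64(uv));d=np.c_[uv,np.ones(len(uv))]@np.linalg.inv(f['K']).T@f['attitude'].T
    return f['position']+d*((z-f['position'][2])/d[:,2])[:,None]
def w2pix(f,P):
    q=(np.atleast_2d(P)-f['position'])@f['attitude']@f['K'].T
    return q[:,:2]/q[:,2:]
def wrist():
    from station import bot,eyes
    s=bot.state();f=eyes.grab_frame('wrist');T=np.eye(4);T[:3,:3]=s['orientation'];T[:3,3]=s['position']
    M=T@f['tool_from_camera'];f['position']=M[:3,3];f['attitude']=M[:3,:3];return f
def show(f,name,box=None,k=800/560):
    im=f['color'][:,:,::-1]
    if box: x0,y0,x1,y1=box;im=im[y0:y1,x0:x1];k=min(800/(x1-x0),600/(y1-y0))
    cv2.imwrite(f'pics/{name}.png',cv2.resize(im,None,fx=k,fy=k,interpolation=cv2.INTER_CUBIC));return k
def plan(p,R):
    "offsets (tool axes) and rotation (in 45deg units) from current pose to world pose"
    from station import bot
    from scipy.spatial.transform import Rotation as Ro
    s=bot.state();R0=np.array(s['orientation'])
    print('off',np.round(R0.T@(np.array(p)-s['position']),4),'rot',np.round(Ro.from_matrix(R0.T@R).as_rotvec()/(np.pi/4),4))
E
python3 - <<'E'
from h import *
f=dict(np.load('top0.npz'));k=560/800
P=lambda uv,z:np.round(pix2w(f,np.array(uv)*k,z)[:,:2],3)
print('warmer',P([(308,195),(508,201),(505,323),(305,317)],.045))
print('pot',P([(451,257)],.105),'potfloor',P([(449,258)],.051))
print('dial',P([(341,256)],.075))
print('jug rim',P([(612,337)],.098),'coaster',P([(606,337)],.008),'spout',P([(632,303)],.104),'handle',P([(594,372)],.09))
c=f['color'].astype(int);hsv=cv2.cvtColor(f['color'],cv2.COLOR_RGB2HSV)
m=((hsv[...,0]<14)&(hsv[...,1]>150)&(hsv[...,2]>90)).astype(np.uint8);m[:, :140]=0;m[:,200:]=0;m[150:170,155:170]=m[150:170,155:170]
ys,xs=np.nonzero(m);print('spoon px',len(xs),xs.min(),xs.max(),ys.min(),ys.max())
w=pix2w(f,np.c_[xs,ys],.034);vx,vy,x0,y0=cv2.fitLine(w[:,:2].astype(np.float32),cv2.DIST_L2,0,.01,.01).ravel()
t=(w[:,0]-x0)*vx+(w[:,1]-y0)*vy;print('spoon dir',vx,vy,'ends',(x0+t.min()*vx,y0+t.min()*vy),(x0+t.max()*vx,y0+t.max()*vy),np.ptp(t))
print('rest',P([(212,291),(285,290),(285,381),(212,382)],.02),'fig',P([(451,369)],.024))
show(f,'dial',(205,155,265,210)); show(f,'jug',(390,190,470,280))
E
```

```text
warmer [[ 0.731  0.194]
 [ 0.718 -0.161]
 [ 0.501 -0.152]
 [ 0.514  0.199]]
pot [[ 0.611 -0.054]] potfloor [[ 0.616 -0.054]]
dial [[0.617 0.134]]
jug rim [[ 0.475 -0.323]] coaster [[ 0.476 -0.338]] spout [[ 0.531 -0.356]] handle [[ 0.416 -0.293]]
spoon px 679 161 179 154 290
spoon dir 0.99675715 0.080468275 ends (np.float64(0.34458774115782964), np.float64(0.29263694356467207)) (np.float64(0.6899793679374664), np.float64(0.32052043383610135)) 0.3465153241036255
rest [[0.563 0.368]
 [0.564 0.238]
 [0.402 0.237]
 [0.401 0.367]] fig [[ 0.421 -0.058]]
```

View pics/jug.png

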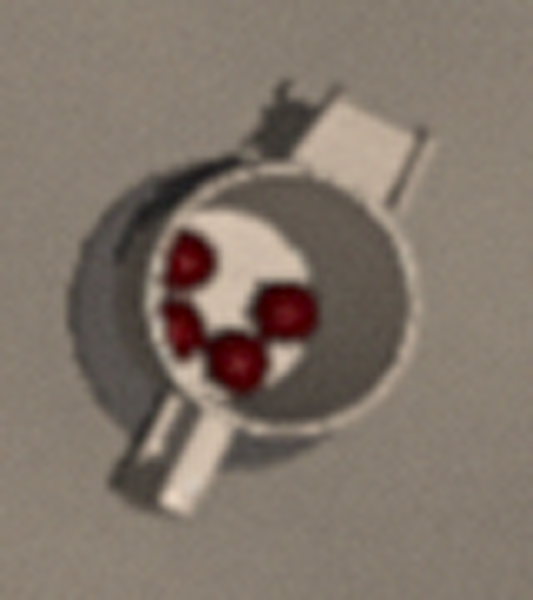

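The jug crop shows the rim centre at crop (283,299), the spout end at (380,108), and the handle's top strip ending at (180,508). Four cherries are visible.

```bash
python3 - <<'E'
from h import *
f=dict(np.load('top0.npz'))
c=lambda u,v:(390+u/6.667-.5,190+v/6.667-.5)
r=pix2w(f,[c(283,299)],.098)[0];s=pix2w(f,[c(380,108)],.104)[0];h=pix2w(f,[c(180,508)],.091)[0]
for a,b in((r,s),(h,s),(h,r)):
    d=b-a;print(np.hypot(*d[:2]),np.degrees(np.arctan2(d[1],d[0])))
print(r,s,h)
hsv=cv2.cvtColor(f['color'],cv2.COLOR_RGB2HSV)
m=((hsv[...,0]<14)&(hsv[...,1]>150)&(hsv[...,2]>90)).astype(np.uint8);m[:, :140]=0;m[:,200:]=0;m[:180]=0
ys,xs=np.nonzero(m);k=ys>208
w=pix2w(f,np.c_[xs,ys],.034);vx,vy,x0,y0=cv2.fitLine(w[k][:,:2].astype(np.float32),cv2.DIST_L2,0,.01,.01).ravel()
t=(w[:,0]-x0)*vx+(w[:,1]-y0)*vy;e=np.array([(x0+q*vx,y0+q*vy) for q in(t.min(),t.max())]);print('spoon',vx,vy,e,np.ptp(t),e[0]+(e[1]-e[0])*140/268)
E
```

```text
0.07668859382977977 -27.192686889361774
0.1601917547313873 -26.792548595260286
0.0835067484840957 -26.425081239639606
[ 0.47818308 -0.33123711  0.098     ] [ 0.54639565 -0.3662826   0.104     ] [ 0.40340137 -0.29407434  0.091     ]
spoon 0.9963031 0.0859079 [[0.34461515 0.2922231 ]
 [0.60717875 0.31486308]] 0.26353787999721623 [0.48177524 0.30404995]
```

View pics/dial.png

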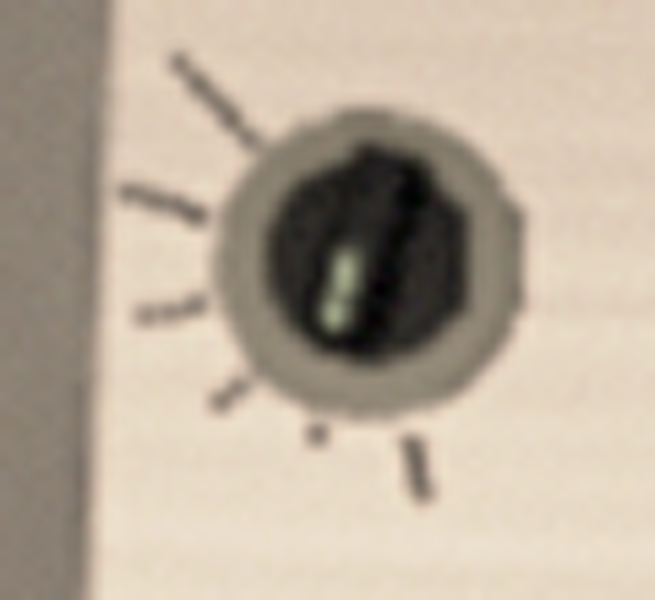

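Dial crop: the white line points at the single-dot mark, so the dial is at setting 1. Dial centre is at crop (368,262) and the off bar at (418,470). Moving above the fig first.

```bash
cat >> h.py <<'E'
def Rt(yaw,pitch=0):
    "tool x heading yaw (deg), tilted: pitch>0 points the tool outward (ahead of down)"
    y,p=np.radians([yaw,pitch]);X=np.array([np.cos(y),np.sin(y),0]);Z=np.array([0,0,1.])
    z=-Z*np.cos(p)+X*np.sin(p);x=X*np.cos(p)+Z*np.sin(p);return np.c_[x,np.cross(z,x),z]
E
python3 -c "
from h import *
plan([.421,-.058,.18],Rt(0))"
```

```text
off [ 0.3795 -0.3335  0.0513] rot [-1.500e-03 -1.000e-04  4.199e-01]
```

Call:
jog_arm([
  {"offset": [0.38,-0.333,0.051],"rotation": [0,0,0.42]},
  {"offset": [0.38,-0.333,0.051],"rotation": [0,0,0.42]},
  {"offset": [0.38,-0.333,0.051],"rotation": [0,0,0.42]},
  {"offset": [0.38,-0.333,0.051],"rotation": [0,0,0.42]},
  {"offset": [0.38,-0.333,0.051],"rotation": [0,0,0.42]},
  {"offset": [0.38,-0.333,0.051],"rotation": [0,0,0.42]},
  {"offset": [0.38,-0.333,0.051],"rotation": [0,0,0.42]},
  {"offset": [0.38,-0.333,0.051],"rotation": [0,0,0.42]},
  {"offset": [0.38,-0.333,0.051],"rotation": [0,0,0.42]},
  {"offset": [0.38,-0.333,0.051],"rotation": [0,0,0.42]},
  {"offset": [0.38,-0.333,0.051],"rotation": [0,0,0.42]},
  {"offset": [0.38,-0.333,0.051],"rotation": [0,0,0.42]},
  {"offset": [0.38,-0.333,0.051],"rotation": [0,0,0.42]},
  {"offset": [0.38,-0.333,0.051],"rotation": [0,0,0.42]},
  {"offset": [0.38,-0.333,0.051],"rotation": [0,0,0.42]},
  {"offset": [0.38,-0.333,0.051],"rotation": [0,0,0.42]},
])

```text
time_s: 1.7
position: [0.4215, -0.0594, 0.1804]
orientation: [[1.0, -0.002, 0.0], [-0.002, -1.0, -0.0], [0.0, 0.0, -1.0]]
ft_force: [-0.3, -0.4, 0.0]
grip_width: 0.998
gripper_force: 0.0
```

```bash
python3 - <<'E'
from h import *
from station import bot
f=wrist();show(f,'w1');s=bot.state();print(s['position'],s['joints'],f['position'],f['attitude'])
print(w2pix(f,[[.421,-.058,.022],[.611,-.054,.105],[.526,-.154,.045]])*800/560);np.savez('w1.npz',**f)
E
```

```text
[ 0.42155153 -0.0591942   0.18038609] [-4.16216435e-01  1.45540451e-01  1.85154429e+00 -2.59842130e-05
  1.14434559e+00  1.15589947e+00] [ 0.49631171 -0.05893757  0.32229844] [[-2.04654607e-03 -9.56798638e-01 -2.90744179e-01]
 [-9.99997683e-01  1.76413606e-03  1.23344978e-03]
 [-6.67250780e-04  2.90746030e-01 -9.56800032e-01]]
[[ 401.58094848  274.45193678]
 [ 389.1931846  -158.75012935]
 [ 573.21982339  101.24752267]]
```

View pics/w1.png

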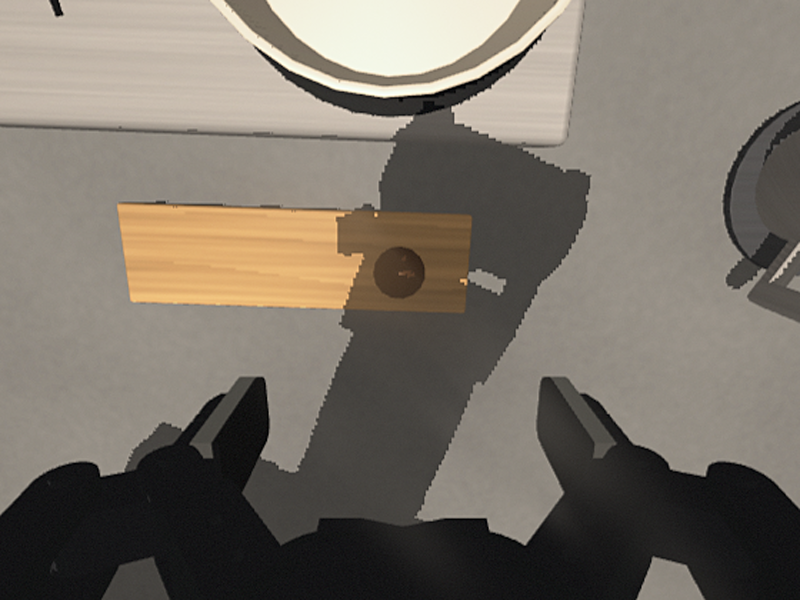

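Wrist view: the fig is at (399,272), within 3 px of the prediction, so the top-camera measurements are good. The jug handle is at the right edge. Grasping the fig.

Call:
jog_arm([
  {"offset": [0,-0.002,0.05]},
  {"offset": [0,-0.002,0.1]},
  {"offset": [0,-0.002,0.15]},
  {"offset": [0,-0.002,0.167]},
  {"offset": [0,-0.002,0.167]},
  {"offset": [0,-0.002,0.167]},
])

```text
$.plan[0]: bad value
```

Call:
jog_arm([
  {"offset": [0,0,0]},
  {"offset": [0,0,0]},
  {"offset": [0,0,0]},
  {"offset": [0,0,0]},
  {"offset": [0,0,0]},
  {"offset": [0,0,0]},
  {"offset": [0,0,0]},
  {"offset": [0,0,0]},
  {"offset": [0,0,0]},
  {"offset": [0,0,0]},
  {"offset": [0,0,-0.05]},
  {"offset": [0,0,-0.1]},
  {"offset": [0,0,-0.15]},
  {"offset": [0,0,-0.15]},
], claw=-1)

```text
$.plan[0]: bad value
```

Call:
jog_arm([
  {"offset": [0,-0.002,0.05],"rotation": [0,0,0]},
  {"offset": [0,-0.002,0.1],"rotation": [0,0,0]},
  {"offset": [0,-0.002,0.15],"rotation": [0,0,0]},
  {"offset": [0,-0.002,0.167],"rotation": [0,0,0]},
  {"offset": [0,-0.002,0.167],"rotation": [0,0,0]},
  {"offset": [0,-0.002,0.167],"rotation": [0,0,0]},
])

```text
time_s: 2.35
position: [0.4222, -0.057, 0.014]
orientation: [[1.0, -0.0, 0.001], [-0.0, -1.0, -0.0], [0.001, 0.0, -1.0]]
ft_force: [-0.2, 0.4, -1.0]
grip_width: 0.999
gripper_force: 0.0
```

Call:
jog_arm([
  {"offset": [0,0,0],"rotation": [0,0,0]},
  {"offset": [0,0,0],"rotation": [0,0,0]},
  {"offset": [0,0,0],"rotation": [0,0,0]},
  {"offset": [0,0,0],"rotation": [0,0,0]},
  {"offset": [0,0,0],"rotation": [0,0,0]},
  {"offset": [0,0,0],"rotation": [0,0,0]},
  {"offset": [0,0,0],"rotation": [0,0,0]},
  {"offset": [0,0,0],"rotation": [0,0,0]},
  {"offset": [0,0,-0.05],"rotation": [0,0,0]},
  {"offset": [0,0,-0.1],"rotation": [0,0,0]},
  {"offset": [0,0,-0.16],"rotation": [0,0,0]},
  {"offset": [0,0,-0.16],"rotation": [0,0,0]},
  {"offset": [0,0,-0.16],"rotation": [0,0,0]},
], claw=-1)

```text
time_s: 3.65
position: [0.4223, -0.0568, 0.1746]
orientation: [[1.0, 0.0, 0.003], [0.0, -1.0, -0.001], [0.003, 0.001, -1.0]]
ft_force: [-0.3, -0.5, -0.2]
grip_width: 0.371
gripper_force: 60.4
```

Call:
jog_arm([
  {"offset": [0.05,-0.003,0],"rotation": [0,0,0]},
  {"offset": [0.1,-0.003,0],"rotation": [0,0,0]},
  {"offset": [0.15,-0.003,0],"rotation": [0,0,0]},
  {"offset": [0.191,-0.003,0],"rotation": [0,0,0]},
  {"offset": [0.191,-0.003,0],"rotation": [0,0,0]},
  {"offset": [0.191,-0.003,0.05],"rotation": [0,0,0]},
  {"offset": [0.191,-0.003,0.095],"rotation": [0,0,0]},
  {"offset": [0.191,-0.003,0.107],"rotation": [0,0,0]},
  {"offset": [0.191,-0.003,0.107],"rotation": [0,0,0]},
])

```text
time_s: 4.55
position: [0.6112, -0.0534, 0.0643]
orientation: [[1.0, -0.0, -0.005], [-0.0, -1.0, 0.001], [-0.005, -0.001, -1.0]]
ft_force: [0.8, -0.3, 0.6]
grip_width: 0.37
gripper_force: 60.4
```

Call:
jog_arm([
  {"offset": [0,0,0],"rotation": [0,0,0]},
  {"offset": [0,0,0],"rotation": [0,0,0]},
  {"offset": [0,0,0],"rotation": [0,0,0]},
  {"offset": [0,0,0],"rotation": [0,0,0]},
  {"offset": [0,0,-0.05],"rotation": [0,0,0]},
  {"offset": [0,0,-0.1],"rotation": [0,0,0]},
  {"offset": [0,0,-0.16],"rotation": [0,0,0]},
  {"offset": [0,0,-0.16],"rotation": [0,0,0]},
], claw=0.4)

```text
time_s: 5.35
position: [0.6144, -0.054, 0.2333]
orientation: [[1.0, 0.0, 0.011], [0.0, -1.0, -0.003], [0.011, 0.003, -1.0]]
ft_force: [0.4, -0.0, 0.6]
grip_width: 0.699
gripper_force: 0.0
```

```bash
python3 - <<'E'
from h import *
g=np.array([.478,-.331])+.078*np.array([-np.cos(np.radians(26.8)),np.sin(np.radians(26.8))]);print(g)
# handle from rim centre vs handle end mean
p=np.r_[g,.06]; R=Rt(-26.8,40)
tcp=p+R[:,2]*.019
print('tcp',tcp);plan(tcp+np.array([-.10*np.cos(np.radians(26.8)),.1*np.sin(np.radians(26.8)),.12]),R)
E
```

```text
[ 0.40837831 -0.29583155]
tcp [ 0.41927943 -0.3013381   0.04544516]
off [-0.2851  0.202   0.0655] rot [-0.2071  0.8581  0.571 ]
```

Call:
jog_arm([
  {"offset": [-0.285,0.202,0.065],"rotation": [-0.207,0.858,0.571]},
  {"offset": [-0.285,0.202,0.065],"rotation": [-0.207,0.858,0.571]},
  {"offset": [-0.285,0.202,0.065],"rotation": [-0.207,0.858,0.571]},
  {"offset": [-0.285,0.202,0.065],"rotation": [-0.207,0.858,0.571]},
  {"offset": [-0.285,0.202,0.065],"rotation": [-0.207,0.858,0.571]},
  {"offset": [-0.285,0.202,0.065],"rotation": [-0.207,0.858,0.571]},
  {"offset": [-0.285,0.202,0.065],"rotation": [-0.207,0.858,0.571]},
  {"offset": [-0.285,0.202,0.065],"rotation": [-0.207,0.858,0.571]},
  {"offset": [-0.285,0.202,0.065],"rotation": [-0.207,0.858,0.571]},
  {"offset": [-0.285,0.202,0.065],"rotation": [-0.207,0.858,0.571]},
  {"offset": [-0.285,0.202,0.065],"rotation": [-0.207,0.858,0.571]},
  {"offset": [-0.285,0.202,0.065],"rotation": [-0.207,0.858,0.571]},
], claw=0.6)

```text
time_s: 6.55
position: [0.3282, -0.255, 0.1614]
orientation: [[0.691, -0.45, 0.566], [-0.347, -0.893, -0.287], [0.634, 0.002, -0.773]]
ft_force: [0.6, -0.2, 1.2]
grip_width: 0.802
gripper_force: 0.0
```

```bash
python3 - <<'E'
from h import *
from station import bot
f=wrist();show(f,'w2');s=bot.state();print(s['position'],s['joints'])
c,n=np.cos(np.radians(-26.8)),np.sin(np.radians(-26.8));A=np.array([.478,-.331])
pt=lambda x,z:[A[0]+x*c,A[1]+x*n,z]
print(np.round(w2pix(f,[pt(-.078,.06),pt(-.086,.091),pt(0,.098),pt(.073,.104),pt(-.07,.091)])*800/560));np.savez('w2.npz',**f)
plan([.4193,-.3013,.0455],Rt(-26.8,40))
E
```

```text
[ 0.32844823 -0.2547277   0.16138069] [-1.24585809 -0.12800631  2.37035786  0.9415062   0.58306589  0.06315706]
[[404. 273.]
 [405. 262.]
 [405. 130.]
 [405.  36.]
 [405. 237.]]
off [0.0054 0.0006 0.1543] rot [0.0002 0.0141 0.0038]
```

View pics/w2.png

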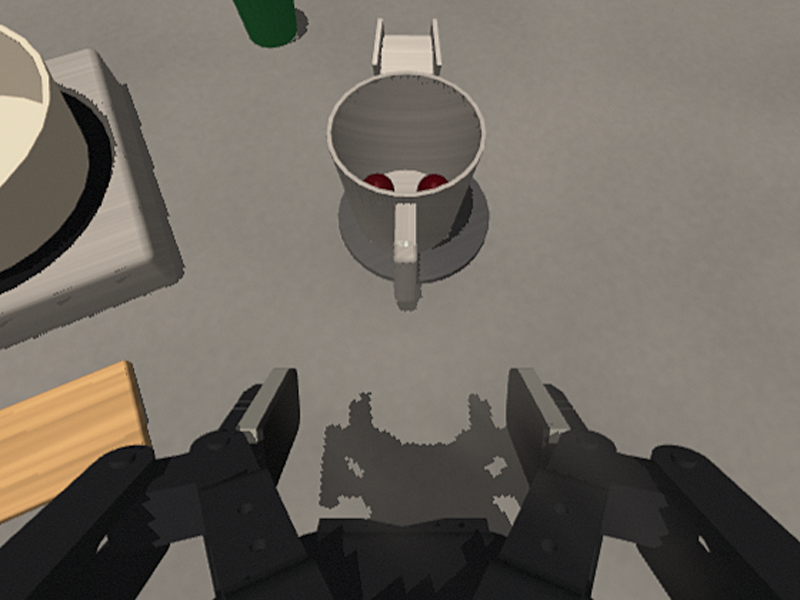

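The jug is aligned: the handle's upright bar runs (405,252)–(405,305) against a predicted centre of (404,273). Going in to grasp.

Call:
jog_arm([
  {"offset": [0.003,0.001,0.04],"rotation": [0,0.014,0.004]},
  {"offset": [0.005,0.001,0.08],"rotation": [0,0.014,0.004]},
  {"offset": [0.005,0.001,0.12],"rotation": [0,0.014,0.004]},
  {"offset": [0.005,0.001,0.154],"rotation": [0,0.014,0.004]},
  {"offset": [0.005,0.001,0.154],"rotation": [0,0.014,0.004]},
  {"offset": [0.005,0.001,0.154],"rotation": [0,0.014,0.004]},
  {"offset": [0.005,0.001,0.154],"rotation": [0,0.014,0.004]},
  {"offset": [0.005,0.001,0.154],"rotation": [0,0.014,0.004]},
])

```text
time_s: 7.4
position: [0.4178, -0.3025, 0.047]
orientation: [[0.682, -0.453, 0.574], [-0.345, -0.892, -0.293], [0.644, 0.001, -0.765]]
ft_force: [-0.0, -0.3, 0.6]
grip_width: 0.803
gripper_force: 0.0
```

```bash
python3 - <<'E'
from h import *
from station import bot
print(bot.state()['joints'])
plan([.4193,-.3013,.0455],Rt(-26.8,40))
E
```

```text
[-1.03300032  0.3970939   2.22139598  1.82886827  0.36278956 -0.72571508]
off [-0.0004 -0.0017  0.0017] rot [ 0.0031 -0.0028 -0.0008]
```

Call:
jog_arm([
  {"offset": [0,0,0],"rotation": [0,0,0]},
  {"offset": [0,0,0],"rotation": [0,0,0]},
  {"offset": [0,0,0],"rotation": [0,0,0]},
  {"offset": [0,0,0],"rotation": [0,0,0]},
  {"offset": [0,0,0],"rotation": [0,0,0]},
  {"offset": [0,0,0],"rotation": [0,0,0]},
  {"offset": [0,0,0],"rotation": [0,0,0]},
  {"offset": [0,0,0],"rotation": [0,0,0]},
  {"offset": [0,0,0],"rotation": [0,0,0]},
], claw=-1)

```text
time_s: 8.3
position: [0.4178, -0.3026, 0.0457]
orientation: [[0.683, -0.453, 0.573], [-0.347, -0.891, -0.292], [0.643, 0.0, -0.766]]
ft_force: [-3.6, 2.8, 5.3]
grip_width: 0.153
gripper_force: 58.4
```

Call:
jog_arm([
  {"offset": [0.01,0,-0.012],"rotation": [0,0,0]},
  {"offset": [0.02,0,-0.024],"rotation": [0,0,0]},
  {"offset": [0.035,0,-0.042],"rotation": [0,0,0]},
  {"offset": [0.05,0,-0.06],"rotation": [0,0,0]},
  {"offset": [0.07,0,-0.084],"rotation": [0,0,0]},
  {"offset": [0.09,0,-0.107],"rotation": [0,0,0]},
  {"offset": [0.115,0,-0.137],"rotation": [0,0,0]},
  {"offset": [0.115,0,-0.137],"rotation": [0,0,0]},
  {"offset": [0.115,0,-0.137],"rotation": [0,0,0]},
])

```text
time_s: 9.2
position: [0.4175, -0.302, 0.2237]
orientation: [[0.683, -0.453, 0.573], [-0.347, -0.892, -0.29], [0.642, -0.0, -0.766]]
ft_force: [-0.3, 1.0, -4.2]
grip_width: 0.149
gripper_force: 58.7
```

```bash
python3 - <<'E'
from h import *
from station import bot
s=bot.state();print(s['joints'],s['ft_force'])
# level (yaw -6) pose near robot, then pour
pot=np.array([.613,-.054]);yaw=-6;c,n=np.cos(np.radians(yaw)),np.sin(np.radians(yaw))
off=.019
def pose(tilt,sp,zs,yaw):
    "jug tilt deg, spout end at (sp,zs); returns tcp,R"
    y,t=np.radians([yaw,tilt]);X=np.array([np.cos(y),np.sin(y),0]);Z=np.array([0,0,1.])
    jx=X*np.cos(t)-Z*np.sin(t);jz=Z*np.cos(t)+X*np.sin(t)
    g=np.r_[sp,zs]-.151*jx-.044*jz;R=Rt(yaw,40-tilt);return g+.019*R[:,2],R
for t,d,zs in((0,-.03,.20),(40,-.03,.16),(75,-.02,.15),(105,-.02,.14)):
    p,R=pose(t,pot+d*np.array([c,n]),zs,yaw);print(t,np.round(p,3));plan(p,R)
E
```

```text
[-1.03302478  0.00415663  2.0545217   0.6820621   0.57563243  0.52195417] [-0.32120243  1.03274253 -4.18605672]
0 [ 0.445 -0.036  0.141]
off [-0.1262 -0.2494  0.0017] rot [ 0.2983  0.0008 -0.3562]
40 [ 0.44  -0.036  0.204]
off [-0.0895 -0.2475 -0.0496] rot [ 0.1617 -0.878  -0.4456]
75 [ 0.501 -0.042  0.269]
off [-0.004  -0.2695 -0.0622] rot [ 0.0213 -1.6462 -0.4986]
105 [ 0.573 -0.05   0.289]
off [ 0.0605 -0.2951 -0.0347] rot [-0.1164 -2.3033 -0.5229]
```

```bash
cat >> h.py <<'E'
def jugpose(tilt,sp,zs,yaw,dx=0):
    y,t=np.radians([yaw,tilt]);X=np.array([np.cos(y),np.sin(y),0]);Z=np.array([0,0,1.])
    jx=X*np.cos(t)-Z*np.sin(t);jz=Z*np.cos(t)+X*np.sin(t)
    g=np.r_[sp,zs]+dx*X-.151*jx-.044*jz;R=Rt(yaw,40-tilt);return g+.019*R[:,2],R
def rel(a,b):
    from scipy.spatial.transform import Rotation as Ro
    print('off',np.round(a[1].T@(b[0]-a[0]),4),'rot',np.round(Ro.from_matrix(a[1].T@b[1]).as_rotvec()/(np.pi/4),4))
E
python3 - <<'E'
from h import *
pot=np.array([.613,-.054])
L=[jugpose(t,pot,z,-6,d) for t,z,d in((0,.283,-.03),(20,.25,-.03),(40,.21,-.03),(60,.185,-.03),(80,.16,-.03),(95,.145,-.03),(108,.14,-.025))]
plan(*L[0]);print('A');[rel(L[0],l) for l in L[1:3]];print('B');[rel(L[2],l) for l in L[3:5]];print('C');[rel(L[4],l) for l in L[5:]]
print(L[-1][0])
E
```

```text
off [-0.0729 -0.2494 -0.0619] rot [ 0.2983  0.0008 -0.3562]
A
off [ 0.0026  0.     -0.0213] rot [ 0.     -0.4444 -0.    ]
off [ 0.0153  0.     -0.0262] rot [ 0.     -0.8889 -0.    ]
B
off [ 0.0239 -0.     -0.0216] rot [-0.     -0.4444 -0.    ]
off [ 0.0622 -0.     -0.0322] rot [ 0.     -0.8889  0.    ]
C
off [ 0.026  -0.     -0.0243] rot [-0.     -0.3333 -0.    ]
off [ 0.0544 -0.     -0.0503] rot [-0.     -0.6222 -0.    ]
[ 0.57540567 -0.05004868  0.29008876]
```

Call:
jog_arm([
  {"offset": [-0.01,-0.031,-0.008],"rotation": [0.04,0,-0.045]},
  {"offset": [-0.02,-0.07,-0.016],"rotation": [0.08,0,-0.1]},
  {"offset": [-0.033,-0.11,-0.028],"rotation": [0.13,0,-0.157]},
  {"offset": [-0.045,-0.15,-0.037],"rotation": [0.18,0,-0.214]},
  {"offset": [-0.056,-0.19,-0.047],"rotation": [0.227,0,-0.271]},
  {"offset": [-0.067,-0.225,-0.056],"rotation": [0.268,0,-0.321]},
  {"offset": [-0.073,-0.249,-0.062],"rotation": [0.298,0.001,-0.356]},
  {"offset": [-0.073,-0.249,-0.062],"rotation": [0.298,0.001,-0.356]},
  {"offset": [-0.073,-0.249,-0.062],"rotation": [0.298,0.001,-0.356]},
  {"offset": [-0.073,-0.249,-0.062],"rotation": [0.298,0.001,-0.356]},
  {"offset": [-0.073,-0.249,-0.062],"rotation": [0.298,0.001,-0.356]},
])

```text
time_s: 10.3
position: [0.4451, -0.0379, 0.2243]
orientation: [[0.762, -0.107, 0.639], [-0.082, -0.994, -0.069], [0.643, 0.0, -0.766]]
ft_force: [-0.8, -0.5, -3.0]
grip_width: 0.154
gripper_force: 59.2
```

Call:
jog_arm([
  {"offset": [0.001,0,-0.005],"rotation": [0,-0.11,0]},
  {"offset": [0.001,0,-0.011],"rotation": [0,-0.22,0]},
  {"offset": [0.002,0,-0.016],"rotation": [0,-0.33,0]},
  {"offset": [0.003,0,-0.021],"rotation": [0,-0.444,0]},
  {"offset": [0.006,0,-0.023],"rotation": [0,-0.55,0]},
  {"offset": [0.009,0,-0.024],"rotation": [0,-0.66,0]},
  {"offset": [0.012,0,-0.025],"rotation": [0,-0.77,0]},
  {"offset": [0.015,0,-0.026],"rotation": [0,-0.889,0]},
  {"offset": [0.015,0,-0.026],"rotation": [0,-0.889,0]},
  {"offset": [0.015,0,-0.026],"rotation": [0,-0.889,0]},
  {"offset": [0.015,0,-0.026],"rotation": [0,-0.889,0]},
])

```text
time_s: 11.4
position: [0.4396, -0.0367, 0.2542]
orientation: [[0.994, -0.106, 0.002], [-0.106, -0.994, -0.0], [0.002, 0.0, -1.0]]
ft_force: [-0.6, -0.4, -2.8]
grip_width: 0.148
gripper_force: 59.1
```

```bash
python3 - <<'E'
from h import *
from station import bot,eyes
s=bot.state();print(s['joints'],s['grip_width'],s['gripper_force'])
plan(*jugpose(40,np.array([.613,-.054]),.21,-6,-.03))
show(eyes.grab_frame('scene'),'s2',(150,100,420,360))
E
```

```text
[-3.50137460e-01  1.06841110e-01  1.69297117e+00  2.60554121e-04
  1.33999778e+00  1.32683685e+00] 0.14772685047718664 59.13156867027283
off [ 0.0003 -0.0009 -0.0002] rot [ 0.0002 -0.0023 -0.0019]
```

View pics/s2.png

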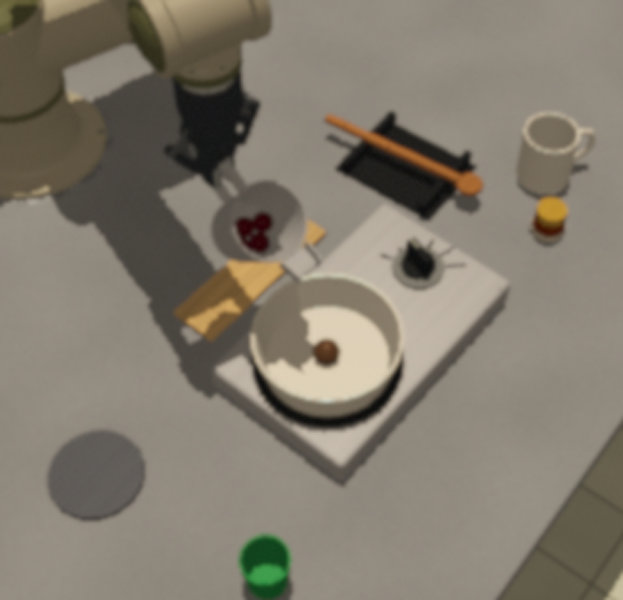

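Jug tilted 40°, with four or five cherries in it and the spout just over the pot's near rim. The fig is in the pot at crop (326,351). Continuing the pour slowly.

Call:
jog_arm([
  {"offset": [0.006,0,-0.006],"rotation": [0,-0.11,0]},
  {"offset": [0.012,0,-0.011],"rotation": [0,-0.22,0]},
  {"offset": [0.018,0,-0.016],"rotation": [0,-0.33,0]},
  {"offset": [0.024,0,-0.022],"rotation": [0,-0.444,0]},
  {"offset": [0.029,0,-0.024],"rotation": [0,-0.5,0]},
  {"offset": [0.034,0,-0.026],"rotation": [0,-0.56,0]},
  {"offset": [0.039,0,-0.027],"rotation": [0,-0.62,0]},
  {"offset": [0.044,0,-0.028],"rotation": [0,-0.68,0]},
  {"offset": [0.049,0,-0.029],"rotation": [0,-0.74,0]},
  {"offset": [0.054,0,-0.03],"rotation": [0,-0.79,0]},
  {"offset": [0.058,0,-0.031],"rotation": [0,-0.84,0]},
  {"offset": [0.062,0,-0.032],"rotation": [0,-0.889,0]},
  {"offset": [0.062,0,-0.032],"rotation": [0,-0.889,0]},
  {"offset": [0.062,0,-0.032],"rotation": [0,-0.889,0]},
  {"offset": [0.062,0,-0.032],"rotation": [0,-0.889,0]},
  {"offset": [0.062,0,-0.032],"rotation": [0,-0.889,0]},
])

```text
time_s: 13.05
position: [0.5015, -0.0431, 0.2869]
orientation: [[0.763, -0.106, -0.638], [-0.081, -0.994, 0.067], [-0.641, 0.001, -0.767]]
ft_force: [-0.3, -0.6, -3.6]
grip_width: 0.156
gripper_force: 59.3
```

Call:
jog_arm([
  {"offset": [0.005,0,-0.005],"rotation": [0,-0.06,0]},
  {"offset": [0.01,0,-0.01],"rotation": [0,-0.13,0]},
  {"offset": [0.015,0,-0.015],"rotation": [0,-0.2,0]},
  {"offset": [0.021,0,-0.02],"rotation": [0,-0.27,0]},
  {"offset": [0.026,0,-0.024],"rotation": [0,-0.333,0]},
  {"offset": [0.033,0,-0.03],"rotation": [0,-0.4,0]},
  {"offset": [0.04,0,-0.037],"rotation": [0,-0.47,0]},
  {"offset": [0.047,0,-0.043],"rotation": [0,-0.55,0]},
  {"offset": [0.054,0,-0.05],"rotation": [0,-0.622,0]},
  {"offset": [0.054,0,-0.05],"rotation": [0,-0.622,0]},
  {"offset": [0.054,0,-0.05],"rotation": [0,-0.622,0]},
  {"offset": [0.054,0,-0.05],"rotation": [0,-0.622,0]},
  {"offset": [0.054,0,-0.05],"rotation": [0,-0.622,0]},
  {"offset": [0.054,0,-0.05],"rotation": [0,-0.622,0]},
  {"offset": [0.054,0,-0.05],"rotation": [0,-0.622,0]},
  {"offset": [0.054,0,-0.05],"rotation": [0,-0.622,0]},
  {"offset": [0.054,0,-0.05],"rotation": [0,-0.622,0]},
])

```text
time_s: 14.75
position: [0.5747, -0.0509, 0.2901]
orientation: [[0.373, -0.105, -0.922], [-0.04, -0.994, 0.098], [-0.927, 0.001, -0.375]]
ft_force: [0.1, -0.1, -2.4]
grip_width: 0.153
gripper_force: 59.4
```

```bash
python3 - <<'E'
from h import *
from station import bot,eyes
s=bot.state();print(s['position'],s['joints'],s['ft_force'])
plan(*jugpose(108,np.array([.613,-.054]),.14,-6,-.025))
show(eyes.grab_frame('scene'),'s3',(150,100,420,360))
E
```

```text
[ 0.5747458  -0.05085456  0.29011817] [-0.23669097  1.1827811   0.24369369 -0.46922872  2.87003703  1.06759356] [ 0.05424084 -0.0847217  -2.44524657]
off [ 0.0002 -0.0009 -0.0005] rot [-0.0009 -0.001  -0.0012]
```

View pics/s3.png

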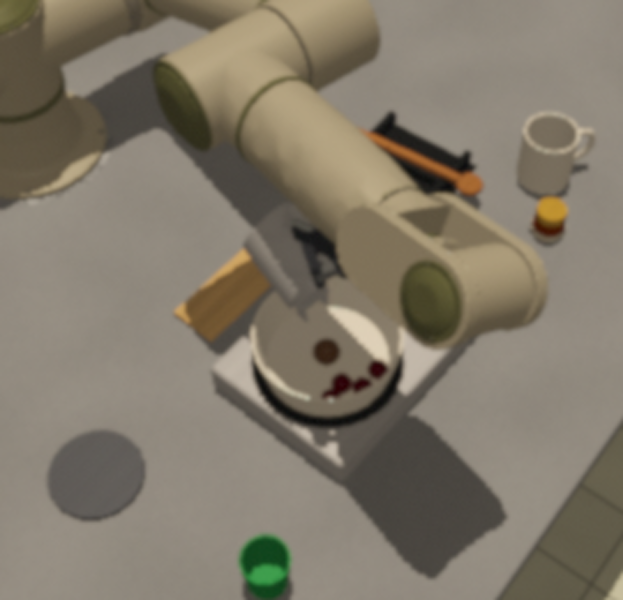

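Four cherries and the fig are in the pot, and the jug is fully tipped. Reversing the motion to put the jug back.

```bash
python3 - <<'E'
from h import *
pot=np.array([.613,-.054])
L=[jugpose(t,pot,z,-6,d) for t,z,d in((0,.283,-.03),(20,.25,-.03),(40,.21,-.03),(60,.185,-.03),(80,.16,-.03),(95,.145,-.03),(108,.14,-.025))]
rel(L[6],L[5]);rel(L[6],L[4]);print();rel(L[4],L[3]);rel(L[4],L[2]);print();rel(L[2],L[1]);rel(L[2],L[0]);print()
T=(np.array([.4178,-.3026,.2237]),Rt(-26.8,40));rel(L[0],T)
E
```

```text
off [-0.0128 -0.      0.0363] rot [-0.      0.2889 -0.    ]
off [-0.0244 -0.      0.0699] rot [0.     0.6222 0.    ]

off [-0.0226 -0.      0.0328] rot [-0.      0.4444 -0.    ]
off [-0.027   0.      0.0646] rot [-0.      0.8889 -0.    ]

off [-0.0065 -0.      0.0119] rot [ 0.      0.4444 -0.    ]
off [ 0.0052 -0.      0.0299] rot [-0.      0.8889  0.    ]

off [0.     0.2676 0.001 ] rot [-0.2971  0.      0.3541]
```

Call:
jog_arm([
  {"offset": [-0.006,0,0.018],"rotation": [0,0.145,0]},
  {"offset": [-0.013,0,0.036],"rotation": [0,0.289,0]},
  {"offset": [-0.019,0,0.053],"rotation": [0,0.455,0]},
  {"offset": [-0.024,0,0.07],"rotation": [0,0.622,0]},
  {"offset": [-0.024,0,0.07],"rotation": [0,0.622,0]},
  {"offset": [-0.024,0,0.07],"rotation": [0,0.622,0]},
  {"offset": [-0.024,0,0.07],"rotation": [0,0.622,0]},
])

```text
time_s: 15.5
position: [0.5019, -0.0433, 0.2855]
orientation: [[0.761, -0.106, -0.64], [-0.081, -0.994, 0.068], [-0.644, 0.0, -0.765]]
ft_force: [-0.6, 0.3, -3.2]
grip_width: 0.155
gripper_force: 59.4
```

Call:
jog_arm([
  {"offset": [-0.008,0,0.011],"rotation": [0,0.15,0]},
  {"offset": [-0.015,0,0.022],"rotation": [0,0.3,0]},
  {"offset": [-0.023,0,0.033],"rotation": [0,0.444,0]},
  {"offset": [-0.025,0,0.044],"rotation": [0,0.6,0]},
  {"offset": [-0.026,0,0.054],"rotation": [0,0.74,0]},
  {"offset": [-0.027,0,0.065],"rotation": [0,0.889,0]},
  {"offset": [-0.027,0,0.065],"rotation": [0,0.889,0]},
  {"offset": [-0.027,0,0.065],"rotation": [0,0.889,0]},
  {"offset": [-0.027,0,0.065],"rotation": [0,0.889,0]},
])

```text
time_s: 16.4
position: [0.4403, -0.0369, 0.2536]
orientation: [[0.994, -0.105, -0.001], [-0.105, -0.994, -0.0], [-0.001, 0.001, -1.0]]
ft_force: [-0.7, -0.3, -3.2]
grip_width: 0.151
gripper_force: 59.3
```

Call:
jog_arm([
  {"offset": [-0.002,0,0.004],"rotation": [0,0.15,0]},
  {"offset": [-0.004,0,0.008],"rotation": [0,0.3,0]},
  {"offset": [-0.006,0,0.012],"rotation": [0,0.444,0]},
  {"offset": [-0.003,0,0.018],"rotation": [0,0.6,0]},
  {"offset": [0.001,0,0.024],"rotation": [0,0.74,0]},
  {"offset": [0.005,0,0.03],"rotation": [0,0.889,0]},
  {"offset": [0.005,0,0.03],"rotation": [0,0.889,0]},
  {"offset": [0.005,0,0.03],"rotation": [0,0.889,0]},
  {"offset": [0.005,0,0.03],"rotation": [0,0.889,0]},
])

```text
time_s: 17.3
position: [0.4453, -0.0374, 0.2246]
orientation: [[0.762, -0.105, 0.639], [-0.08, -0.995, -0.068], [0.642, 0.001, -0.766]]
ft_force: [-0.9, 0.8, -2.2]
grip_width: 0.156
gripper_force: 59.2
```

Call:
jog_arm([
  {"offset": [0,0.03,0],"rotation": [-0.033,0,0.04]},
  {"offset": [0,0.07,0],"rotation": [-0.078,0,0.093]},
  {"offset": [0,0.11,0],"rotation": [-0.122,0,0.146]},
  {"offset": [0,0.15,0],"rotation": [-0.166,0,0.198]},
  {"offset": [0,0.19,0.001],"rotation": [-0.211,0,0.251]},
  {"offset": [0,0.23,0.001],"rotation": [-0.255,0,0.304]},
  {"offset": [0,0.268,0.001],"rotation": [-0.297,0,0.354]},
  {"offset": [0,0.268,0.001],"rotation": [-0.297,0,0.354]},
  {"offset": [0,0.268,0.001],"rotation": [-0.297,0,0.354]},
  {"offset": [0,0.268,0.001],"rotation": [-0.297,0,0.354]},
  {"offset": [0,0.268,0.001],"rotation": [-0.297,0,0.354]},
  {"offset": [0,0.268,0.001],"rotation": [-0.297,0,0.354]},
])

```text
time_s: 18.5
position: [0.4168, -0.303, 0.2232]
orientation: [[0.684, -0.451, 0.574], [-0.345, -0.893, -0.29], [0.643, 0.0, -0.766]]
ft_force: [-0.4, -0.5, -1.6]
grip_width: 0.157
gripper_force: 59.5
```

```bash
python3 - <<'E'
from h import *
from station import bot
print(bot.state()['joints'],bot.state()['ft_force'])
plan([.4178,-.3026,.0457],Rt(-26.8,40));f=wrist();np.savez('w3.npz',**f);show(f,'w3')
E
```

```text
[-1.03750855  0.00499349  2.05617306  0.69042337  0.57630423  0.50860852] [-0.38724108 -0.50638869 -1.59043558]
off [-0.1136 -0.0009  0.1363] rot [ 0.0001 -0.0011  0.0006]
```

View pics/w3.png

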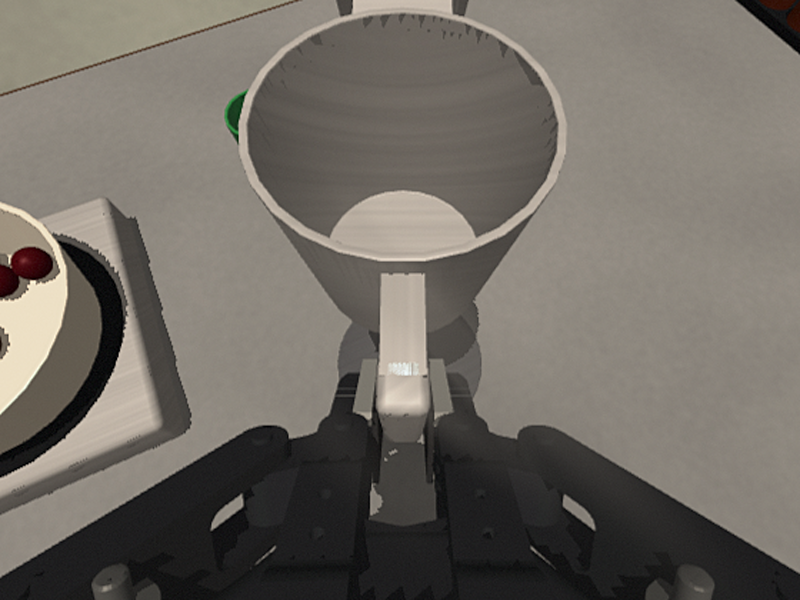

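The jug looks empty and is level above the coaster. Lowering, releasing, backing off.

Call:
jog_arm([
  {"offset": [-0.025,-0.001,0.03],"rotation": [0,-0.001,0]},
  {"offset": [-0.05,-0.001,0.06],"rotation": [0,-0.001,0]},
  {"offset": [-0.075,-0.001,0.09],"rotation": [0,-0.001,0]},
  {"offset": [-0.095,-0.001,0.114],"rotation": [0,-0.001,0]},
  {"offset": [-0.104,-0.001,0.125],"rotation": [0,-0.001,0]},
  {"offset": [-0.109,-0.001,0.131],"rotation": [0,-0.001,0]},
  {"offset": [-0.112,-0.001,0.134],"rotation": [0,-0.001,0]},
  {"offset": [-0.1135,-0.001,0.136],"rotation": [0,-0.001,0]},
  {"offset": [-0.1135,-0.001,0.136],"rotation": [0,-0.001,0]},
  {"offset": [-0.1135,-0.001,0.136],"rotation": [0,-0.001,0]},
])

```text
time_s: 19.55
position: [0.4177, -0.3033, 0.0462]
orientation: [[0.683, -0.452, 0.573], [-0.345, -0.892, -0.291], [0.643, 0.001, -0.766]]
ft_force: [0.4, 0.3, -1.7]
grip_width: 0.15
gripper_force: 59.5
```

Call:
jog_arm([
  {"offset": [0,0,0],"rotation": [0,0,0]},
  {"offset": [0,0,0],"rotation": [0,0,0]},
  {"offset": [0,0,0],"rotation": [0,0,0]},
  {"offset": [0,0,0],"rotation": [0,0,0]},
  {"offset": [0,0,0],"rotation": [0,0,0]},
  {"offset": [0,0,-0.04],"rotation": [0,0,0]},
  {"offset": [0,0,-0.09],"rotation": [0,0,0]},
  {"offset": [0,0,-0.14],"rotation": [0,0,0]},
  {"offset": [0,0,-0.2],"rotation": [0,0,0]},
  {"offset": [0,0,-0.2],"rotation": [0,0,0]},
], claw=0.5)

```text
time_s: 20.55
position: [0.3016, -0.2439, 0.1998]
orientation: [[0.685, -0.452, 0.571], [-0.346, -0.892, -0.29], [0.641, 0.001, -0.768]]
ft_force: [1.6, -0.6, 2.5]
grip_width: 0.752
gripper_force: 0.0
```

```bash
python3 - <<'E'
from h import *
from station import bot,eyes
f=eyes.grab_frame('top');np.savez('top1.npz',**f)
show(f,'t1',(90,110,480,300))
print(bot.state()['position'])
g=dict(np.load('w1.npz'));k=560/800
print('warmer corner',pix2w(g,np.array([(568,140)])*k,.045))
plan([.615,.133,.20],Rt(-15.5-180))
plan([.615,.133,.20],Rt(-15.5))
E
```

```text
[ 0.30037761 -0.24369772  0.20526826]
warmer corner [[ 0.50554802 -0.15318763  0.045     ]]
off [ 0.084  -0.4783  0.0716] rot [-1.2947 -0.1476  3.5349]
off [ 0.084  -0.4783  0.0716] rot [ 0.1016 -0.8911 -0.2375]
```

View pics/t1.png

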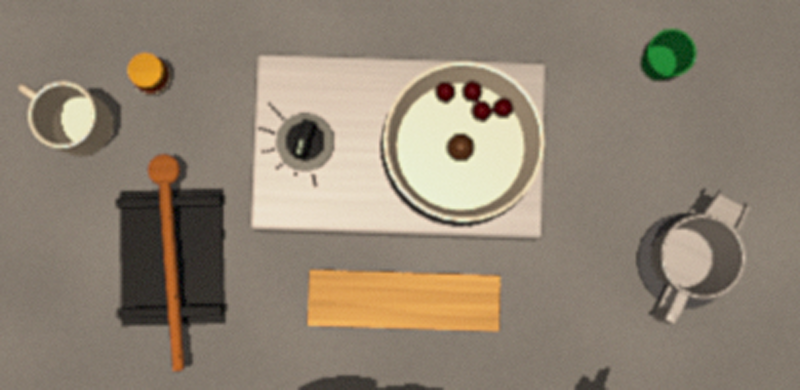

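Everything is in place: all four cherries and the fig are in the pot, and the jug is empty and upright on its coaster. Next is the dial, so the wrist has to turn half a turn.

```bash
python3 - <<'E'
from h import *
a=([.45,0,.25],Rt(30));plan(*a)
a=(np.array([.45,0,.25]),Rt(30))
b=(np.array([.50,.08,.25]),Rt(72));rel(a,b);c=(np.array([.56,.12,.23]),Rt(116));rel(b,c);d=(np.array([.62,.135,.19]),Rt(160));rel(c,d)
E
```

```text
off [ 0.0486 -0.2845 -0.0213] rot [ 0.4553 -0.8129 -1.2049]
off [ 0.0833 -0.0443  0.    ] rot [ 0.      0.     -0.9333]
off [0.0566 0.0447 0.02  ] rot [ 0.      0.     -0.9778]
off [-0.0128  0.0605  0.04  ] rot [ 0.      0.     -0.9778]
```

```bash
python3 - <<'E'
from h import *
a=([.45,0,.25],Rt(18));plan(*a)
a=(np.array([.45,0,.25]),Rt(18))
b=(np.array([.50,.08,.25]),Rt(62));rel(a,b);c=(np.array([.56,.12,.23]),Rt(106));rel(b,c);d=(np.array([.62,.135,.19]),Rt(150));rel(c,d)
E
```

```text
off [ 0.0486 -0.2845 -0.0213] rot [ 0.3623 -0.8432 -0.9502]
off [ 0.0723 -0.0606  0.    ] rot [ 0.      0.     -0.9778]
off [0.0635 0.0342 0.02  ] rot [ 0.      0.     -0.9778]
off [-0.0021  0.0618  0.04  ] rot [ 0.      0.     -0.9778]
```

Call:
jog_arm([
  {"offset": [0.049,-0.284,-0.021],"rotation": [0.362,-0.843,-0.95]},
  {"offset": [0.049,-0.284,-0.021],"rotation": [0.362,-0.843,-0.95]},
  {"offset": [0.049,-0.284,-0.021],"rotation": [0.362,-0.843,-0.95]},
  {"offset": [0.049,-0.284,-0.021],"rotation": [0.362,-0.843,-0.95]},
  {"offset": [0.049,-0.284,-0.021],"rotation": [0.362,-0.843,-0.95]},
  {"offset": [0.049,-0.284,-0.021],"rotation": [0.362,-0.843,-0.95]},
  {"offset": [0.049,-0.284,-0.021],"rotation": [0.362,-0.843,-0.95]},
  {"offset": [0.049,-0.284,-0.021],"rotation": [0.362,-0.843,-0.95]},
  {"offset": [0.049,-0.284,-0.021],"rotation": [0.362,-0.843,-0.95]},
  {"offset": [0.049,-0.284,-0.021],"rotation": [0.362,-0.843,-0.95]},
  {"offset": [0.049,-0.284,-0.021],"rotation": [0.362,-0.843,-0.95]},
  {"offset": [0.049,-0.284,-0.021],"rotation": [0.362,-0.843,-0.95]},
  {"offset": [0.049,-0.284,-0.021],"rotation": [0.362,-0.843,-0.95]},
])

```text
time_s: 21.9
position: [0.4522, -0.0027, 0.2468]
orientation: [[0.951, 0.308, 0.001], [0.308, -0.951, 0.011], [0.005, -0.01, -1.0]]
ft_force: [0.3, 0.5, 0.2]
grip_width: 0.753
gripper_force: 0.0
```

Call:
jog_arm([
  {"offset": [0.072,-0.061,0],"rotation": [0,0,-0.978]},
  {"offset": [0.072,-0.061,0],"rotation": [0,0,-0.978]},
  {"offset": [0.072,-0.061,0],"rotation": [0,0,-0.978]},
  {"offset": [0.072,-0.061,0],"rotation": [0,0,-0.978]},
  {"offset": [0.072,-0.061,0],"rotation": [0,0,-0.978]},
  {"offset": [0.072,-0.061,0],"rotation": [0,0,-0.978]},
  {"offset": [0.072,-0.061,0],"rotation": [0,0,-0.978]},
])

```text
time_s: 22.6
position: [0.5021, 0.0777, 0.2476]
orientation: [[0.473, 0.881, 0.001], [0.881, -0.472, 0.011], [0.01, -0.005, -1.0]]
ft_force: [-0.1, 0.3, 0.9]
grip_width: 0.752
gripper_force: 0.0
```

Call:
jog_arm([
  {"offset": [0.063,0.034,0.02],"rotation": [0,0,-0.978]},
  {"offset": [0.063,0.034,0.02],"rotation": [0,0,-0.978]},
  {"offset": [0.063,0.034,0.02],"rotation": [0,0,-0.978]},
  {"offset": [0.063,0.034,0.02],"rotation": [0,0,-0.978]},
  {"offset": [0.063,0.034,0.02],"rotation": [0,0,-0.978]},
  {"offset": [0.063,0.034,0.02],"rotation": [0,0,-0.978]},
  {"offset": [0.063,0.034,0.02],"rotation": [0,0,-0.978]},
])

```text
time_s: 23.3
position: [0.5618, 0.1176, 0.228]
orientation: [[-0.271, 0.963, 0.0], [0.963, 0.271, 0.011], [0.011, 0.003, -1.0]]
ft_force: [-0.0, 0.3, 0.2]
grip_width: 0.746
gripper_force: 0.0
```

Call:
jog_arm([
  {"offset": [-0.002,0.062,0.04],"rotation": [0,0,-0.978]},
  {"offset": [-0.002,0.062,0.04],"rotation": [0,0,-0.978]},
  {"offset": [-0.002,0.062,0.04],"rotation": [0,0,-0.978]},
  {"offset": [-0.002,0.062,0.04],"rotation": [0,0,-0.978]},
  {"offset": [-0.002,0.062,0.04],"rotation": [0,0,-0.978]},
  {"offset": [-0.002,0.062,0.04],"rotation": [0,0,-0.978]},
  {"offset": [-0.002,0.062,0.04],"rotation": [0,0,-0.978]},
  {"offset": [-0.002,0.062,0.04],"rotation": [0,0,-0.978]},
  {"offset": [-0.002,0.062,0.04],"rotation": [0,0,-0.978]},
])

```text
time_s: 24.2
position: [0.6219, 0.1334, 0.1882]
orientation: [[-0.865, 0.502, 0.0], [0.502, 0.865, 0.011], [0.005, 0.01, -1.0]]
ft_force: [0.8, 0.6, -0.6]
grip_width: 0.751
gripper_force: 0.0
```

```bash
python3 - <<'E'
from h import *
from station import bot
s=bot.state();print(s['position'],s['joints'])
f=wrist();np.savez('w4.npz',**f);show(f,'w4');print(w2pix(f,[[.62,.135,.089]])*800/560)
E
```

```text
[0.62192201 0.13341707 0.18816013] [ 0.02287247  0.59074516  1.19364643  0.01145875  1.35661824 -1.02479254]
[[399.66147138 294.91127986]]
```

View pics/w4.png

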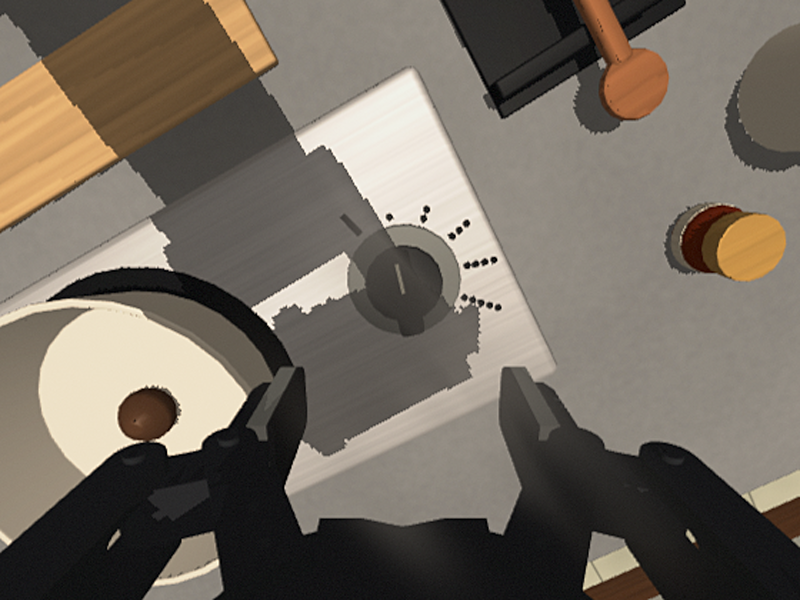

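Wrist view: the white line runs (402,292)→(397,262) and points at the one-dot mark. The disc centre is at (403,283). The board is at top left, the spoon head at (635,85), the jar at (740,240).

```bash
python3 - <<'E'
from h import *
f=dict(np.load('w4.npz'));k=.7
print('disc',pix2w(f,np.array([(403,283)])*k,.059),'ring',pix2w(f,np.array([(404,279)])*k,.046))
l=pix2w(f,np.array([(402,292),(397,263)])*k,.089);d=l[1]-l[0];print('line',l,np.degrees(np.arctan2(d[1],d[0])),np.hypot(*d[:2]))
c=pix2w(f,np.array([(412,68),(556,364)])*k,.045);d=c[1]-c[0];print('edge',c,np.degrees(np.arctan2(d[1],d[0])))
m=pix2w(f,np.array([(351,224),(389,217)])*k,.045)
print([np.degrees(np.arctan2(q[1]-.134,q[0]-.619)) for q in m])
fg=pix2w(f,np.array([(140,415)])*k,.073);print('fig',fg)
g=[w2pix(f,[[x+.09*np.cos(a),y+.09*np.sin(a),.105] for a in np.linspace(2,4.5,6)])*800/560 for x,y in((.613,-.054),(.619,-.052))];print(np.round(g))
E
```

```text
disc [[0.62209494 0.13628338 0.059     ]] ring [[0.62316783 0.13656667 0.046     ]]
line [[0.61921535 0.1369331  0.089     ]
 [0.60391546 0.14272672 0.089     ]] 159.25978366518407 0.01636009547959219
edge [[0.51956348 0.20181329 0.045     ]
 [0.72681447 0.19569247 0.045     ]] -1.6916471618241427
[np.float64(-168.97615852253497), np.float64(157.50934763553684)]
fig [[ 0.60963831 -0.04732943  0.073     ]]
[[[179. 332.]
  [ 92. 303.]
  [  8. 315.]
  [-49. 363.]
  [-63. 430.]
  [-36. 497.]]

 [[189. 340.]
  [103. 311.]
  [ 19. 323.]
  [-37. 370.]
  [-52. 436.]
  [-26. 503.]]]
```

```bash
python3 -c "
from h import *
plan([.622,.136,.066],Rt(162))"
```

```text
off [0.0005 0.0011 0.1222] rot [ 0.0132 -0.0055 -0.2684]
```

Call:
jog_arm([
  {"offset": [0,0.001,0.02],"rotation": [0.013,-0.006,-0.14]},
  {"offset": [0,0.001,0.04],"rotation": [0.013,-0.006,-0.268]},
  {"offset": [0,0.001,0.08],"rotation": [0.013,-0.006,-0.268]},
  {"offset": [0,0.001,0.11],"rotation": [0.013,-0.006,-0.268]},
  {"offset": [0,0.001,0.122],"rotation": [0.013,-0.006,-0.268]},
  {"offset": [0,0.001,0.122],"rotation": [0.013,-0.006,-0.268]},
  {"offset": [0,0.001,0.122],"rotation": [0.013,-0.006,-0.268]},
])

```text
time_s: 24.95
position: [0.6233, 0.1357, 0.0677]
orientation: [[-0.951, 0.308, 0.003], [0.308, 0.951, 0.0], [-0.003, 0.001, -1.0]]
ft_force: [0.2, -1.2, 1.0]
grip_width: 0.746
gripper_force: 0.0
```

Call:
jog_arm([
  {"offset": [0,0,0],"rotation": [0,0,0]},
  {"offset": [0,0,0],"rotation": [0,0,0]},
  {"offset": [0,0,0],"rotation": [0,0,0]},
  {"offset": [0,0,0],"rotation": [0,0,0]},
  {"offset": [0,0,0],"rotation": [0,0,0]},
  {"offset": [0,0,0],"rotation": [0,0,0]},
  {"offset": [0,0,0],"rotation": [0,0,0]},
  {"offset": [0,0,0],"rotation": [0,0,0]},
], claw=-1)

```text
time_s: 25.75
position: [0.6226, 0.1354, 0.0669]
orientation: [[-0.952, 0.307, 0.001], [0.307, 0.952, -0.001], [-0.001, -0.0, -1.0]]
ft_force: [-2.1, -2.3, 6.4]
grip_width: 0.15
gripper_force: 59.2
```

Call:
jog_arm([
  {"offset": [0,0,0],"rotation": [0,0,0.12]},
  {"offset": [0,0,0],"rotation": [0,0,0.24]},
  {"offset": [0,0,0],"rotation": [0,0,0.36]},
  {"offset": [0,0,0],"rotation": [0,0,0.48]},
  {"offset": [0,0,0],"rotation": [0,0,0.6]},
  {"offset": [0,0,0],"rotation": [0,0,0.72]},
  {"offset": [0,0,0],"rotation": [0,0,0.84]},
  {"offset": [0,0,0],"rotation": [0,0,1]},
  {"offset": [0,0,0],"rotation": [0,0,1]},
  {"offset": [0,0,0],"rotation": [0,0,1]},
])

```text
time_s: 26.75
position: [0.6227, 0.1355, 0.0669]
orientation: [[-0.455, 0.89, 0.001], [0.89, 0.455, -0.0], [-0.001, 0.001, -1.0]]
ft_force: [-1.3, -1.1, 6.1]
grip_width: 0.148
gripper_force: 59.2
```

Call:
jog_arm([
  {"offset": [0,0,0],"rotation": [0,0,0.12]},
  {"offset": [0,0,0],"rotation": [0,0,0.24]},
  {"offset": [0,0,0],"rotation": [0,0,0.36]},
  {"offset": [0,0,0],"rotation": [0,0,0.48]},
  {"offset": [0,0,0],"rotation": [0,0,0.6]},
  {"offset": [0,0,0],"rotation": [0,0,0.72]},
  {"offset": [0,0,0],"rotation": [0,0,0.84]},
  {"offset": [0,0,0],"rotation": [0,0,1]},
  {"offset": [0,0,0],"rotation": [0,0,1]},
  {"offset": [0,0,0],"rotation": [0,0,1]},
])

```text
time_s: 27.75
position: [0.6229, 0.1355, 0.0669]
orientation: [[0.305, 0.952, 0.002], [0.952, -0.305, -0.0], [0.0, 0.002, -1.0]]
ft_force: [-0.1, -1.7, 5.5]
grip_width: 0.146
gripper_force: 59.2
```

Call:
jog_arm([
  {"offset": [0,0,0],"rotation": [0,0,0]},
  {"offset": [0,0,0],"rotation": [0,0,0]},
  {"offset": [0,0,0],"rotation": [0,0,0]},
  {"offset": [0,0,0],"rotation": [0,0,0]},
  {"offset": [0,0,0],"rotation": [0,0,0]},
  {"offset": [0,0,-0.04],"rotation": [0,0,0]},
  {"offset": [0,0,-0.08],"rotation": [0,0,0]},
  {"offset": [0,0,-0.12],"rotation": [0,0,0]},
  {"offset": [0,0,-0.16],"rotation": [0,0,0]},
  {"offset": [0,0,-0.16],"rotation": [0,0,0]},
], claw=0.3)

```text
time_s: 28.75
position: [0.6241, 0.1358, 0.2324]
orientation: [[0.307, 0.952, 0.011], [0.952, -0.307, 0.0], [0.004, 0.01, -1.0]]
ft_force: [-0.3, 0.3, -0.0]
grip_width: 0.649
gripper_force: 0.0
```

```bash
python3 - <<'E'
from h import *
from station import bot,eyes
s=bot.state();print(s['position'],s['joints'])
f=wrist();np.savez('w5.npz',**f);show(f,'w5')
E
```

```text
[0.62414867 0.13583742 0.23237422] [3.11843786e-02 5.64734759e-01 1.12116178e+00 4.27949352e-05
 1.44475189e+00 3.43289267e-01]
```

View pics/w5.png

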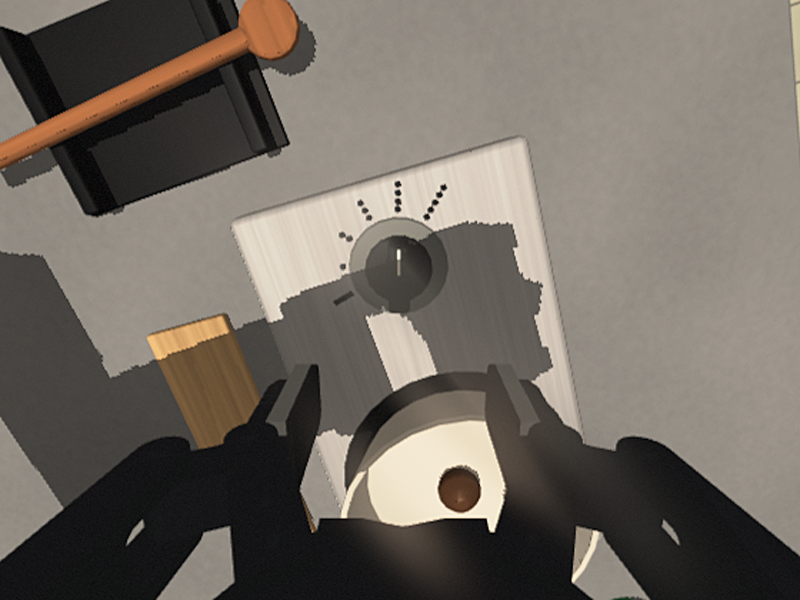

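The dial line points at the four-dot row (398,185–208), so it is on setting 4. Next, the spoon.

```bash
python3 - <<'E'
from h import *
a=(np.array([.55,.25,.25]),Rt(35));plan(*a);rel(a,(np.array([.45,.301,.20]),Rt(5)))
E
```

```text
off [ 0.0863 -0.1046 -0.0215] rot [ 0.0059 -0.0047  0.8248]
off [-0.0527 -0.0991  0.05  ] rot [0.     0.     0.6667]
```

Call:
jog_arm([
  {"offset": [0.086,-0.105,-0.021],"rotation": [0.006,-0.005,0.825]},
  {"offset": [0.086,-0.105,-0.021],"rotation": [0.006,-0.005,0.825]},
  {"offset": [0.086,-0.105,-0.021],"rotation": [0.006,-0.005,0.825]},
  {"offset": [0.086,-0.105,-0.021],"rotation": [0.006,-0.005,0.825]},
  {"offset": [0.086,-0.105,-0.021],"rotation": [0.006,-0.005,0.825]},
  {"offset": [0.086,-0.105,-0.021],"rotation": [0.006,-0.005,0.825]},
])

```text
time_s: 29.4
position: [0.5484, 0.2499, 0.2457]
orientation: [[0.819, 0.573, -0.008], [0.573, -0.819, -0.001], [-0.007, -0.004, -1.0]]
ft_force: [-0.4, 0.4, -0.3]
grip_width: 0.652
gripper_force: 0.0
```

Call:
jog_arm([
  {"offset": [-0.053,-0.099,0.05],"rotation": [0,0,0.667]},
  {"offset": [-0.053,-0.099,0.05],"rotation": [0,0,0.667]},
  {"offset": [-0.053,-0.099,0.05],"rotation": [0,0,0.667]},
  {"offset": [-0.053,-0.099,0.05],"rotation": [0,0,0.667]},
  {"offset": [-0.053,-0.099,0.05],"rotation": [0,0,0.667]},
  {"offset": [-0.053,-0.099,0.05],"rotation": [0,0,0.667]},
])

```text
time_s: 30.0
position: [0.4487, 0.3002, 0.1973]
orientation: [[0.996, 0.089, -0.006], [0.089, -0.996, -0.001], [-0.006, -0.0, -1.0]]
ft_force: [-0.4, -0.1, -1.0]
grip_width: 0.649
gripper_force: 0.0
```

```bash
python3 - <<'E'
from h import *
from station import bot
s=bot.state();print(s['position'],s['joints'])
f=wrist();np.savez('w6.npz',**f);show(f,'w6')
hsv=cv2.cvtColor(f['color'],cv2.COLOR_RGB2HSV)
m=((hsv[...,0]<13)&(hsv[...,1]>130)&(hsv[...,2]>60)).astype(np.uint8)
n,l,st,ce=cv2.connectedComponentsWithStats(m);i=1+np.argmax(st[1:,4]);print(st[i])
ys,xs=np.nonzero(l==i);w=pix2w(f,np.c_[xs,ys],.034);k=w[:,0]<.55
vx,vy,x0,y0=cv2.fitLine(w[k][:,:2].astype(np.float32),cv2.DIST_L2,0,.01,.01).ravel()
v=np.array([vx,vy])*np.sign(vx);t=(w[:,:2]-[x0,y0])@v;e=[np.array([x0,y0])+q*v for q in(t.min(),t.max())]
print('dir',np.degrees(np.arctan2(v[1],v[0])),'ends',e,'grip',e[1]-.128*v)
E
```

```text
[0.44870816 0.30021867 0.19731424] [3.71732619e-01 3.76261275e-01 1.50040743e+00 1.75974381e-03
 1.27067595e+00 1.85286421e+00]
[ 261    0   46  286 5130]
dir 4.736655 ends [array([0.34386034, 0.291993  ]), array([0.60895242, 0.31395829])] grip [0.48138957 0.30338855]
```

View pics/w6.png

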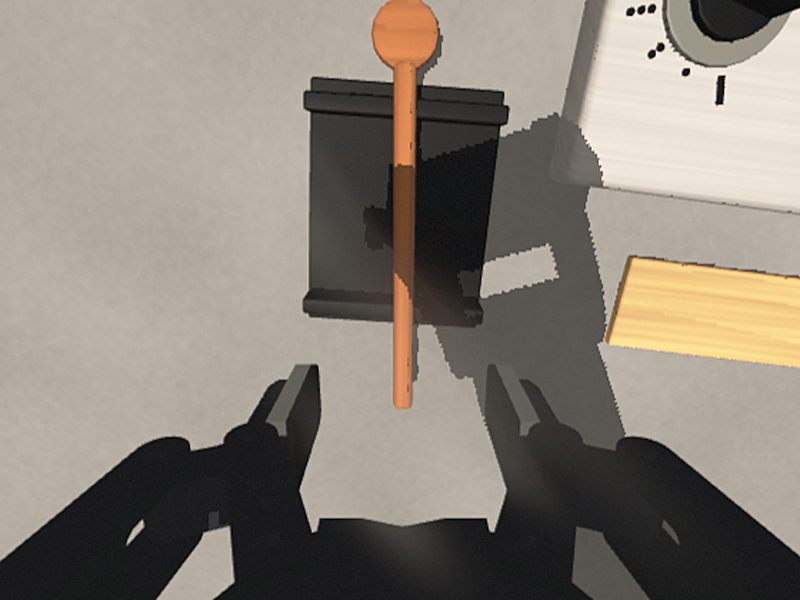

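Spoon found lying at 4.75° with its grip point near (0.481,0.303). I'll grasp it with the tool leaned 30°, so that stirring stays well within reach.

```bash
python3 - <<'E'
from h import *
g=np.array([.4814,.3034,.034]);R=Rt(4.75,30);t=g+.0185*R[:,2];print(t)
h=(t-.07*R[:,2],R);plan(*h);rel(h,(t,R))
E
```

```text
[0.49061823 0.30416598 0.01797853]
off [ 0.0077 -0.0005  0.1188] rot [-0.0019  0.674   0.0069]
off [-0.   -0.    0.07] rot [0. 0. 0.]
```

Call:
jog_arm([
  {"offset": [0.004,0,0.03],"rotation": [-0.002,0.17,0.007]},
  {"offset": [0.004,0,0.06],"rotation": [-0.002,0.34,0.007]},
  {"offset": [0.008,0,0.09],"rotation": [-0.002,0.51,0.007]},
  {"offset": [0.008,0,0.119],"rotation": [-0.002,0.674,0.007]},
  {"offset": [0.008,0,0.119],"rotation": [-0.002,0.674,0.007]},
  {"offset": [0.008,0,0.119],"rotation": [-0.002,0.674,0.007]},
  {"offset": [0.008,0,0.119],"rotation": [-0.002,0.674,0.007]},
])

```text
time_s: 30.75
position: [0.4566, 0.301, 0.0792]
orientation: [[0.863, 0.081, 0.498], [0.07, -0.997, 0.04], [0.5, 0.001, -0.866]]
ft_force: [0.4, 1.0, 0.5]
grip_width: 0.65
gripper_force: 0.0
```

```bash
python3 - <<'E'
from h import *
from station import bot
print(bot.state()['joints']);plan([.4906,.3042,.018],Rt(4.75,30))
f=wrist();hsv=cv2.cvtColor(f['color'],cv2.COLOR_RGB2HSV)
m=((hsv[...,0]<13)&(hsv[...,1]>130)&(hsv[...,2]>60)).astype(np.uint8)
n,l,st,ce=cv2.connectedComponentsWithStats(m);i=1+np.argmax(st[1:,4]);print(st[i])
ys,xs=np.nonzero(l==i);w=pix2w(f,np.c_[xs,ys],.034);k=(w[:,0]<.55)&(w[:,0]>.43)
vx,vy,x0,y0=cv2.fitLine(w[k][:,:2].astype(np.float32),cv2.DIST_L2,0,.01,.01).ravel()
v=np.array([vx,vy])*np.sign(vx);t=(w[:,:2]-[x0,y0])@v;e=[np.array([x0,y0])+q*v for q in(t.min(),t.max())]
print('dir',np.degrees(np.arctan2(v[1],v[0])),'ends',e,'grip',e[1]-.128*v)
E
```

```text
[ 0.45557773  0.39213455  1.95577476 -0.56242236  0.3516033   2.43310864]
off [-0.0011 -0.0005  0.0701] rot [ 0.0022  0.     -0.0018]
[ 256   56   54  312 7846]
dir 4.917862 ends [array([0.40252256, 0.29625126]), array([0.61190376, 0.31426732])] grip [0.48437498 0.30329419]
```

Call:
jog_arm([
  {"offset": [0,0,0.03],"rotation": [0,0,0]},
  {"offset": [0,0,0.055],"rotation": [0,0,0]},
  {"offset": [0,0,0.07],"rotation": [0,0,0]},
  {"offset": [0,0,0.07],"rotation": [0,0,0]},
  {"offset": [0,0,0.07],"rotation": [0,0,0]},
])

```text
time_s: 31.3
position: [0.4915, 0.3039, 0.019]
orientation: [[0.863, 0.08, 0.5], [0.069, -0.997, 0.04], [0.501, 0.0, -0.865]]
ft_force: [1.0, 0.7, -0.6]
grip_width: 0.649
gripper_force: 0.0
```

Call:
jog_arm([
  {"offset": [0,0,0],"rotation": [0,0,0]},
  {"offset": [0,0,0],"rotation": [0,0,0]},
  {"offset": [0,0,0],"rotation": [0,0,0]},
  {"offset": [0,0,0],"rotation": [0,0,0]},
  {"offset": [0,0,0],"rotation": [0,0,0]},
  {"offset": [0,0,0],"rotation": [0,0,0]},
  {"offset": [0,0,0],"rotation": [0,0,0]},
  {"offset": [0,0,0],"rotation": [0,0,0]},
], claw=-1)

```text
time_s: 32.1
position: [0.4908, 0.3042, 0.0189]
orientation: [[0.862, 0.081, 0.5], [0.07, -0.997, 0.041], [0.501, -0.0, -0.865]]
ft_force: [-3.0, -1.3, 5.5]
grip_width: 0.152
gripper_force: 58.6
```

```bash
python3 - <<'E'
from h import *
from station import bot
s=bot.state();print(s['position'],s['joints'])
p=np.array([s['position'][0],s['position'][1],.0]);np.save('graspS.npy',np.r_[s['position'],s['orientation'].ravel()] if hasattr(s['orientation'],'ravel') else 0)
plan([s['position'][0],s['position'][1],.22],Rt(4.75,30))
E
```

```text
[0.49079866 0.30419074 0.01890151] [ 0.42843038  0.55905127  1.90236052 -0.76435103  0.24876693  2.62326902]
off [ 1.008e-01 -1.000e-04 -1.740e-01] rot [ 0.0008 -0.0018 -0.0022]
```

Call:
jog_arm([
  {"offset": [0.015,0,-0.026],"rotation": [0,0,0]},
  {"offset": [0.035,0,-0.06],"rotation": [0,0,0]},
  {"offset": [0.06,0,-0.103],"rotation": [0,0,0]},
  {"offset": [0.085,0,-0.147],"rotation": [0,0,0]},
  {"offset": [0.101,0,-0.174],"rotation": [0,0,0]},
  {"offset": [0.101,0,-0.174],"rotation": [0,0,0]},
  {"offset": [0.101,0,-0.174],"rotation": [0,0,0]},
])

```text
time_s: 32.8
position: [0.4907, 0.304, 0.2192]
orientation: [[0.863, 0.081, 0.499], [0.07, -0.997, 0.041], [0.5, -0.0, -0.866]]
ft_force: [-1.5, -0.6, -0.1]
grip_width: 0.151
gripper_force: 58.7
```

```bash
cat >> h.py <<'E'
def spoonpose(tilt,tip,yaw):
    "tcp,R for the spoon tilted head-down, tip at world point"
    y,t=np.radians([yaw,tilt]);v=np.array([np.cos(y)*np.cos(t),np.sin(y)*np.cos(t),-np.sin(t)])
    R=Rt(yaw,30-tilt);return np.array(tip)-.125*v+.0185*R[:,2],R
E
python3 - <<'E'
from h import *
from station import bot
print(bot.state()['joints'])
a=spoonpose(25,[.60,.08,.23],0);b=spoonpose(55,[.616,-.054,.16],-5);c=spoonpose(55,[.616,-.054,.064],-5)
plan(*a);rel(a,b);rel(b,c);print(a[0],b[0],c[0])
E
```

```text
[ 0.42791731  0.23051949  1.73355744 -0.2676982   0.69761461  2.08149348]
off [ 0.0049  0.223  -0.0494] rot [-0.0315 -0.5555  0.099 ]
off [0.0466 0.1271 0.0229] rot [ 0.0195 -0.6662  0.1107]
off [0.0406 0.     0.087 ] rot [0. 0. 0.]
[0.48832391 0.08       0.26439768] [ 0.53678709 -0.04706977  0.24562731] [ 0.53678709 -0.04706977  0.14962731]
```

Call:
jog_arm([
  {"offset": [0.001,0.04,-0.01],"rotation": [-0.006,-0.1,0.02]},
  {"offset": [0.002,0.085,-0.02],"rotation": [-0.012,-0.22,0.04]},
  {"offset": [0.003,0.13,-0.03],"rotation": [-0.018,-0.33,0.06]},
  {"offset": [0.004,0.175,-0.04],"rotation": [-0.025,-0.44,0.08]},
  {"offset": [0.005,0.223,-0.049],"rotation": [-0.031,-0.555,0.099]},
  {"offset": [0.005,0.223,-0.049],"rotation": [-0.031,-0.555,0.099]},
  {"offset": [0.005,0.223,-0.049],"rotation": [-0.031,-0.555,0.099]},
  {"offset": [0.005,0.223,-0.049],"rotation": [-0.031,-0.555,0.099]},
])

```text
time_s: 33.6
position: [0.4884, 0.0809, 0.2628]
orientation: [[0.996, 0.001, 0.085], [0.001, -1.0, 0.001], [0.085, -0.0, -0.996]]
ft_force: [0.1, 0.7, -0.9]
grip_width: 0.149
gripper_force: 58.8
```

Call:
jog_arm([
  {"offset": [0.01,0.03,0.005],"rotation": [0.005,-0.15,0.025]},
  {"offset": [0.022,0.06,0.011],"rotation": [0.01,-0.3,0.05]},
  {"offset": [0.035,0.095,0.017],"rotation": [0.015,-0.48,0.08]},
  {"offset": [0.0466,0.127,0.023],"rotation": [0.019,-0.666,0.111]},
  {"offset": [0.0466,0.127,0.023],"rotation": [0.019,-0.666,0.111]},
  {"offset": [0.0466,0.127,0.023],"rotation": [0.019,-0.666,0.111]},
  {"offset": [0.0466,0.127,0.023],"rotation": [0.019,-0.666,0.111]},
])

```text
time_s: 34.3
position: [0.5372, -0.0453, 0.246]
orientation: [[0.904, -0.085, -0.419], [-0.077, -0.996, 0.035], [-0.42, 0.0, -0.907]]
ft_force: [-0.6, -0.8, 0.8]
grip_width: 0.153
gripper_force: 58.9
```

```bash
python3 - <<'E'
from h import *
from station import bot,eyes
s=bot.state();print(s['joints'])
b=spoonpose(55,[.616,-.054,.16],-5);plan(*b)
f=wrist();hsv=cv2.cvtColor(f['color'],cv2.COLOR_RGB2HSV)
m=((hsv[...,0]<13)&(hsv[...,1]>130)&(hsv[...,2]>60)).astype(np.uint8)
n,l,st,ce=cv2.connectedComponentsWithStats(m)
for i in range(1,n):
    if st[i,4]>60:print(st[i],ce[i])
print('pred tip/grasp',w2pix(f,[[.616,-.054,.16],s['position']]))
f=eyes.grab_frame('scene');hsv=cv2.cvtColor(f['color'],cv2.COLOR_RGB2HSV)
m=((hsv[...,0]<13)&(hsv[...,1]>130)&(hsv[...,2]>60)).astype(np.uint8)
n,l,st,ce=cv2.connectedComponentsWithStats(m)
t=np.array([.616,-.054,.16]);print('pred scene',w2pix(f,[t,t-.0365*np.array([.57,-.05,-.82])*.5]))
for i in range(1,n):
    if st[i,4]>15:print(st[i],ce[i])
E
```

```text
[-0.2650969   0.59505524  1.09767213 -0.07930586  1.87541651  1.38340152]
off [-0.0001  0.0018  0.0005] rot [ 0.0016 -0.0034  0.0024]
[  244    32    77   336 10879] [281.81533229 176.94282563]
pred tip/grasp [[286.83625433  44.25224162]
 [283.22640305 269.92128432]]
pred scene [[291.36737776 232.61477838]
 [288.54706674 227.38585537]]
[ 0  0 10  7 34] [2.91176471 1.94117647]
[  5   0  50  25 285] [30.65263158 10.46315789]
[62  0 24 16 67] [74.23880597  6.65671642]
[ 85   0  28  18 160] [99.5875  6.9   ]
[202   0  24  12 165] [211.75757576   3.95757576]
[94 10 21 17 45] [103.82222222  19.66666667]
[160  11   6  13  44] [162.52272727  18.29545455]
[44 16 19  8 49] [52.36734694 18.85714286]
[75 25 20 12 45] [84.97777778 30.75555556]
[18 31 11  7 41] [22.70731707 33.73170732]
[  6  30  61  30 344] [32.5872093  44.63662791]
[51 36 23 15 53] [60.94339623 43.71698113]
[ 80  40  43  20 310] [104.98709677  50.6516129 ]
[  9  49  44  25 121] [32.49586777 61.24793388]
[120  62   8   9  48] [123.77083333  65.97916667]
[166  62  10   6  28] [170.10714286  64.67857143]
[ 29  65  41  24 260] [49.66538462 78.96538462]
[427  64  53  35 947] [453.374868    80.98944034]
[ 0 73  9  7 16] [ 4.     75.9375]
[118  77  36  25 177] [135.61016949  85.21468927]
[   0   90  108   92 3635] [ 38.60357634 127.2090784 ]
[262 177   5  11  18] [264.27777778 182.05555556]
[382 195  12   7  35] [386.8        199.17142857]
```

The spoon is held as expected: head end at row 32, predicted tip at row 44. Lowering it at the near side of the pot, clear of the fruit.

Call:
jog_arm([
  {"offset": [-0.02,0.001,0.009],"rotation": [0,0,0]},
  {"offset": [-0.038,0.002,0.018],"rotation": [0,0,0]},
  {"offset": [-0.038,0.002,0.018],"rotation": [0,0,0]},
  {"offset": [-0.025,0.002,0.045],"rotation": [0,0,0]},
  {"offset": [-0.011,0.002,0.075],"rotation": [0,0,0]},
  {"offset": [-0.004,0.002,0.09],"rotation": [0,0,0]},
  {"offset": [0.001,0.002,0.101],"rotation": [0,0,0]},
  {"offset": [0.002,0.002,0.103],"rotation": [0,0,0]},
  {"offset": [0.002,0.002,0.103],"rotation": [0,0,0]},
])

```text
time_s: 35.3
position: [0.4961, -0.0452, 0.1518]
orientation: [[0.904, -0.087, -0.419], [-0.079, -0.996, 0.036], [-0.421, 0.001, -0.907]]
ft_force: [0.7, 0.6, -0.5]
grip_width: 0.152
gripper_force: 58.9
```

```bash
python3 - <<'E'
from h import *
from station import bot,eyes
s=bot.state();print(s['joints'],s['ft_force'])
b=spoonpose(55,[.574,-.0503,.064],-5);plan(*b)
f=wrist();np.savez('w7.npz',**f);hsv=cv2.cvtColor(f['color'],cv2.COLOR_RGB2HSV)
cv2.imwrite('pics/w7.png',f['color'][:,:,::-1])
m=((hsv[...,0]<13)&(hsv[...,1]>130)&(hsv[...,2]>60)).astype(np.uint8)
n,l,st,ce=cv2.connectedComponentsWithStats(m)
for i in range(1,n):
    if st[i,4]>60:print(st[i],ce[i])
E
```

```text
[-0.28316175  0.57974717  1.37521856 -0.08264198  1.61348789  1.38916869] [ 0.69278198  0.59040386 -0.5410562 ]
off [-0.0004 -0.0017  0.0026] rot [ 0.0007 -0.0024 -0.    ]
[  244    33    77   335 11346] [281.97012163 178.49867795]
```

Call:
jog_arm([
  {"offset": [0.003,-0.013,0.002],"rotation": [0,0,0]},
  {"offset": [0.008,-0.0247,0],"rotation": [0,0,0]},
  {"offset": [0.0167,-0.034,-0.0043],"rotation": [0,0,0]},
  {"offset": [0.0273,-0.04,-0.0093],"rotation": [0,0,0]},
  {"offset": [0.039,-0.042,-0.0148],"rotation": [0,0,0]},
  {"offset": [0.0508,-0.04,-0.0203],"rotation": [0,0,0]},
  {"offset": [0.0614,-0.034,-0.0252],"rotation": [0,0,0]},
  {"offset": [0.0698,-0.0247,-0.0291],"rotation": [0,0,0]},
  {"offset": [0.0752,-0.013,-0.0317],"rotation": [0,0,0]},
  {"offset": [0.0771,0,-0.0325],"rotation": [0,0,0]},
  {"offset": [0.0752,0.013,-0.0317],"rotation": [0,0,0]},
  {"offset": [0.0698,0.0247,-0.0291],"rotation": [0,0,0]},
  {"offset": [0.0614,0.034,-0.0252],"rotation": [0,0,0]},
  {"offset": [0.0508,0.04,-0.0203],"rotation": [0,0,0]},
  {"offset": [0.039,0.042,-0.0148],"rotation": [0,0,0]},
  {"offset": [0.0273,0.04,-0.0093],"rotation": [0,0,0]},
  {"offset": [0.0167,0.034,-0.0043],"rotation": [0,0,0]},
  {"offset": [0.008,0.0247,0],"rotation": [0,0,0]},
  {"offset": [0.003,0.013,0.002],"rotation": [0,0,0]},
  {"offset": [0.001,0,0.003],"rotation": [0,0,0]},
])

```text
time_s: 37.35
position: [0.495, -0.0448, 0.1482]
orientation: [[0.903, -0.088, -0.42], [-0.08, -0.996, 0.037], [-0.422, 0.001, -0.907]]
ft_force: [1.2, -0.1, 0.2]
grip_width: 0.15
gripper_force: 62.8
```

```bash
cat > fruit.py <<'E'
from h import *
from station import bot,eyes
s=bot.state();print(s['position'],s['grip_width'],s['ft_force'])
f=wrist();hsv=cv2.cvtColor(f['color'],cv2.COLOR_RGB2HSV)
m=((hsv[...,0]<13)&(hsv[...,1]>130)&(hsv[...,2]>60)).astype(np.uint8)
n,l,st,ce=cv2.connectedComponentsWithStats(m)
for i in range(1,n):
    if st[i,4]>60:print('spoon',st[i])
for n0 in('top','scene'):
    g=eyes.grab_frame(n0);c=g['color'].astype(int)
    m=((c[...,0]>50)&(c[...,0]>3*c[...,1])&(c[...,0]>2.5*c[...,2])&(c[...,1]<40)).astype(np.uint8)
    n,l,st,ce=cv2.connectedComponentsWithStats(m)
    print(n0,[(st[i,4],np.round(pix2w(g,[ce[i]],.064)[0][:2],3)) for i in range(1,n) if st[i,4]>6])
E
python3 fruit.py
```

```text
[ 0.49499754 -0.04481757  0.14819835] 0.1495204244911418 [ 1.1843389  -0.07035344  0.16567538]
spoon [  243    33    78   335 11399]
top []
scene [(np.int32(21), array([0.574, 0.863])), (np.int32(24), array([0.622, 0.862])), (np.int32(25), array([0.666, 0.859])), (np.int32(25), array([0.712, 0.86 ])), (np.int32(13), array([ 0.683, -0.036]))]
```

Call:
jog_arm([
  {"offset": [0.002,-0.013,-0.001],"rotation": [0,0,0]},
  {"offset": [0.0073,-0.0247,-0.0034],"rotation": [0,0,0]},
  {"offset": [0.0157,-0.034,-0.0073],"rotation": [0,0,0]},
  {"offset": [0.0263,-0.04,-0.0123],"rotation": [0,0,0]},
  {"offset": [0.0381,-0.042,-0.0178],"rotation": [0,0,0]},
  {"offset": [0.0498,-0.04,-0.0233],"rotation": [0,0,0]},
  {"offset": [0.0604,-0.034,-0.0282],"rotation": [0,0,0]},
  {"offset": [0.0688,-0.0247,-0.0321],"rotation": [0,0,0]},
  {"offset": [0.0742,-0.013,-0.0347],"rotation": [0,0,0]},
  {"offset": [0.0761,0,-0.0355],"rotation": [0,0,0]},
  {"offset": [0.0742,0.013,-0.0347],"rotation": [0,0,0]},
  {"offset": [0.0688,0.0247,-0.0321],"rotation": [0,0,0]},
  {"offset": [0.0604,0.034,-0.0282],"rotation": [0,0,0]},
  {"offset": [0.0498,0.04,-0.0233],"rotation": [0,0,0]},
  {"offset": [0.0381,0.042,-0.0178],"rotation": [0,0,0]},
  {"offset": [0.0263,0.04,-0.0123],"rotation": [0,0,0]},
  {"offset": [0.0157,0.034,-0.0073],"rotation": [0,0,0]},
  {"offset": [0.0073,0.0247,-0.0034],"rotation": [0,0,0]},
  {"offset": [0.002,0.013,-0.001],"rotation": [0,0,0]},
  {"offset": [0,0,0],"rotation": [0,0,0]},
])

```text
time_s: 39.5
position: [0.4948, -0.0447, 0.1482]
orientation: [[0.903, -0.088, -0.42], [-0.08, -0.996, 0.037], [-0.422, 0.0, -0.907]]
ft_force: [0.5, -0.4, -0.7]
grip_width: 0.151
gripper_force: 62.8
```

Call:
jog_arm([
  {"offset": [0.002,-0.013,-0.001],"rotation": [0,0,0]},
  {"offset": [0.0073,-0.0247,-0.0034],"rotation": [0,0,0]},
  {"offset": [0.0157,-0.034,-0.0073],"rotation": [0,0,0]},
  {"offset": [0.0263,-0.04,-0.0123],"rotation": [0,0,0]},
  {"offset": [0.0381,-0.042,-0.0178],"rotation": [0,0,0]},
  {"offset": [0.0498,-0.04,-0.0233],"rotation": [0,0,0]},
  {"offset": [0.0604,-0.034,-0.0282],"rotation": [0,0,0]},
  {"offset": [0.0688,-0.0247,-0.0321],"rotation": [0,0,0]},
  {"offset": [0.0742,-0.013,-0.0347],"rotation": [0,0,0]},
  {"offset": [0.0761,0,-0.0355],"rotation": [0,0,0]},
  {"offset": [0.0742,0.013,-0.0347],"rotation": [0,0,0]},
  {"offset": [0.0688,0.0247,-0.0321],"rotation": [0,0,0]},
  {"offset": [0.0604,0.034,-0.0282],"rotation": [0,0,0]},
  {"offset": [0.0498,0.04,-0.0233],"rotation": [0,0,0]},
  {"offset": [0.0381,0.042,-0.0178],"rotation": [0,0,0]},
  {"offset": [0.0263,0.04,-0.0123],"rotation": [0,0,0]},
  {"offset": [0.0157,0.034,-0.0073],"rotation": [0,0,0]},
  {"offset": [0.0073,0.0247,-0.0034],"rotation": [0,0,0]},
  {"offset": [0.002,0.013,-0.001],"rotation": [0,0,0]},
  {"offset": [0,0,0],"rotation": [0,0,0]},
  {"offset": [0,0,0],"rotation": [0,0,0]},
])

```text
$.plan: bad value
```

```bash
python3 fruit.py
```

```text
[ 0.49477885 -0.04474084  0.14819416] 0.15052508238830267 [ 0.51115827 -0.3868003  -0.6751913 ]
spoon [  243    33    78   335 11517]
top []
scene [(np.int32(23), array([0.575, 0.862])), (np.int32(20), array([0.623, 0.861])), (np.int32(23), array([0.666, 0.861])), (np.int32(22), array([0.712, 0.861])), (np.int32(13), array([ 0.683, -0.036])), (np.int32(8), array([ 0.679, -0.067]))]
```

Call:
jog_arm([
  {"offset": [0.002,-0.015,-0.001],"rotation": [0,0,0]},
  {"offset": [0.0073,-0.028,-0.0034],"rotation": [0,0,0]},
  {"offset": [0.0157,-0.039,-0.0073],"rotation": [0,0,0]},
  {"offset": [0.0263,-0.046,-0.0123],"rotation": [0,0,0]},
  {"offset": [0.0381,-0.048,-0.0178],"rotation": [0,0,0]},
  {"offset": [0.0498,-0.046,-0.0233],"rotation": [0,0,0]},
  {"offset": [0.0604,-0.039,-0.0282],"rotation": [0,0,0]},
  {"offset": [0.0688,-0.028,-0.0321],"rotation": [0,0,0]},
  {"offset": [0.0742,-0.015,-0.0347],"rotation": [0,0,0]},
  {"offset": [0.0761,0,-0.0355],"rotation": [0,0,0]},
  {"offset": [0.0742,0.015,-0.0347],"rotation": [0,0,0]},
  {"offset": [0.0688,0.028,-0.0321],"rotation": [0,0,0]},
  {"offset": [0.0604,0.039,-0.0282],"rotation": [0,0,0]},
  {"offset": [0.0498,0.046,-0.0233],"rotation": [0,0,0]},
  {"offset": [0.0381,0.048,-0.0178],"rotation": [0,0,0]},
  {"offset": [0.0263,0.046,-0.0123],"rotation": [0,0,0]},
  {"offset": [0.0157,0.039,-0.0073],"rotation": [0,0,0]},
  {"offset": [0.0073,0.028,-0.0034],"rotation": [0,0,0]},
  {"offset": [0.002,0.015,-0.001],"rotation": [0,0,0]},
  {"offset": [0,0,0],"rotation": [0,0,0]},
])

```text
time_s: 41.65
position: [0.4948, -0.0447, 0.1482]
orientation: [[0.903, -0.088, -0.42], [-0.08, -0.996, 0.037], [-0.422, 0.0, -0.907]]
ft_force: [-0.5, 0.0, -0.3]
grip_width: 0.151
gripper_force: 62.8
```

```bash
python3 - <<'E'
from h import *
from station import bot
s=bot.state()
# lift straight, then a (tilt 25), then level above rest
up=(np.array(s['position'])+[0,0,.12],np.array(s['orientation']));plan(*up)
a=spoonpose(25,[.60,.08,.23],0);r=(np.array([.4908,.3042,.2192]),Rt(4.75,30));rel(up,a);rel(a,r)
E
```

```text
off [-0.0506  0.     -0.1088] rot [0. 0. 0.]
off [-0.0142 -0.1236  0.0108] rot [-0.0194  0.6653 -0.1118]
off [-0.0015 -0.2242  0.0452] rot [ 0.032   0.5552 -0.1015]
```

Stirred three rounds. Lifting out and returning the spoon above its rest.

Call:
jog_arm([
  {"offset": [-0.006,0,-0.013],"rotation": [0,0,0]},
  {"offset": [-0.015,0,-0.032],"rotation": [0,0,0]},
  {"offset": [-0.027,0,-0.059],"rotation": [0,0,0]},
  {"offset": [-0.04,0,-0.086],"rotation": [0,0,0]},
  {"offset": [-0.051,0,-0.109],"rotation": [0,0,0]},
  {"offset": [-0.051,0,-0.109],"rotation": [0,0,0]},
  {"offset": [-0.051,0,-0.109],"rotation": [0,0,0]},
])

```text
time_s: 42.35
position: [0.4952, -0.0448, 0.2678]
orientation: [[0.903, -0.087, -0.42], [-0.079, -0.996, 0.037], [-0.422, 0.0, -0.907]]
ft_force: [-0.4, -0.2, -2.3]
grip_width: 0.147
gripper_force: 62.9
```

Call:
jog_arm([
  {"offset": [-0.004,-0.03,0.003],"rotation": [-0.005,0.15,-0.028]},
  {"offset": [-0.007,-0.062,0.005],"rotation": [-0.01,0.33,-0.056]},
  {"offset": [-0.011,-0.093,0.008],"rotation": [-0.015,0.5,-0.084]},
  {"offset": [-0.014,-0.124,0.011],"rotation": [-0.019,0.665,-0.112]},
  {"offset": [-0.014,-0.124,0.011],"rotation": [-0.019,0.665,-0.112]},
  {"offset": [-0.014,-0.124,0.011],"rotation": [-0.019,0.665,-0.112]},
  {"offset": [-0.014,-0.124,0.011],"rotation": [-0.019,0.665,-0.112]},
])

```text
time_s: 43.05
position: [0.4889, 0.0793, 0.2634]
orientation: [[0.996, -0.0, 0.084], [-0.0, -1.0, 0.0], [0.084, -0.0, -0.996]]
ft_force: [0.2, 0.5, -0.6]
grip_width: 0.15
gripper_force: 62.9
```

Call:
jog_arm([
  {"offset": [0,-0.045,0.009],"rotation": [0.006,0.11,-0.02]},
  {"offset": [-0.001,-0.09,0.018],"rotation": [0.013,0.22,-0.04]},
  {"offset": [-0.001,-0.135,0.027],"rotation": [0.019,0.33,-0.06]},
  {"offset": [-0.001,-0.18,0.036],"rotation": [0.026,0.44,-0.08]},
  {"offset": [-0.001,-0.224,0.045],"rotation": [0.032,0.555,-0.101]},
  {"offset": [-0.001,-0.224,0.045],"rotation": [0.032,0.555,-0.101]},
  {"offset": [-0.001,-0.224,0.045],"rotation": [0.032,0.555,-0.101]},
  {"offset": [-0.001,-0.224,0.045],"rotation": [0.032,0.555,-0.101]},
])

```text
time_s: 43.85
position: [0.4924, 0.3027, 0.2192]
orientation: [[0.864, 0.081, 0.497], [0.07, -0.997, 0.041], [0.499, -0.0, -0.867]]
ft_force: [-0.3, -0.0, -0.4]
grip_width: 0.152
gripper_force: 62.9
```

```bash
python3 - <<'E'
from h import *
from station import bot,eyes
s=bot.state();plan([.4908,.3042,.0195],Rt(4.75,30))
f=wrist();hsv=cv2.cvtColor(f['color'],cv2.COLOR_RGB2HSV)
m=((hsv[...,0]<13)&(hsv[...,1]>130)&(hsv[...,2]>60)).astype(np.uint8)
n,l,st,ce=cv2.connectedComponentsWithStats(m);i=1+np.argmax(st[1:,4]);print(st[i])
ys,xs=np.nonzero(l==i);w=pix2w(f,np.c_[xs,ys],.2345);t=w[:,0];k=(t<.55)&(t>.43)
vx,vy,x0,y0=cv2.fitLine(w[k][:,:2].astype(np.float32),cv2.DIST_L2,0,.01,.01).ravel();print('yaw',np.degrees(np.arctan2(vy,vx)),'head end',w[:,0].max())
for n0 in('top',):
    g=eyes.grab_frame(n0);np.savez('top2.npz',**g);c=g['color'].astype(int)
    print('px',c[int(147/2.05+110),int(90+460/2.05)])
    m=((c[...,0]>35)&(c[...,0]>2.2*c[...,1])&(c[...,0]>2.2*c[...,2])&(c[...,1]<45)).astype(np.uint8)
    n,l,st,ce=cv2.connectedComponentsWithStats(m)
    print(n0,[(st[i,4],np.round(pix2w(g,[ce[i]],.064)[0][:2],3)) for i in range(1,n) if st[i,4]>6])
E
```

```text
off [-0.1009 -0.0016  0.1723] rot [ 0.001   0.0018 -0.0019]
[  244    33    77   335 12225]
yaw 4.566885 head end 0.614015388135133
px [235 234 206]
top [(np.int32(18), array([0.692, 0.312])), (np.int32(48), array([ 0.68 , -0.035])), (np.int32(47), array([ 0.681, -0.068])), (np.int32(47), array([ 0.549, -0.032])), (np.int32(47), array([ 0.548, -0.058]))]
```

Four cherries are still in the pot and the spoon grip hasn't changed. Lowering it onto the rest.

Call:
jog_arm([
  {"offset": [-0.02,-0.001,0.034],"rotation": [0,0.002,0]},
  {"offset": [-0.045,-0.0015,0.077],"rotation": [0,0.002,0]},
  {"offset": [-0.07,-0.0015,0.12],"rotation": [0,0.002,0]},
  {"offset": [-0.088,-0.0015,0.15],"rotation": [0,0.002,0]},
  {"offset": [-0.096,-0.0015,0.164],"rotation": [0,0.002,0]},
  {"offset": [-0.1,-0.0015,0.171],"rotation": [0,0.002,0]},
  {"offset": [-0.101,-0.0015,0.172],"rotation": [0,0.002,0]},
  {"offset": [-0.101,-0.0015,0.172],"rotation": [0,0.002,0]},
  {"offset": [-0.101,-0.0015,0.172],"rotation": [0,0.002,0]},
])

```text
time_s: 44.85
position: [0.4903, 0.3051, 0.0206]
orientation: [[0.862, 0.082, 0.5], [0.071, -0.997, 0.042], [0.502, -0.001, -0.865]]
ft_force: [-0.6, -0.2, -0.4]
grip_width: 0.151
gripper_force: 63.0
```

Call:
jog_arm([
  {"offset": [0,0,0],"rotation": [0,0,0]},
  {"offset": [0,0,0],"rotation": [0,0,0]},
  {"offset": [0,0,0],"rotation": [0,0,0]},
  {"offset": [0,0,0],"rotation": [0,0,0]},
  {"offset": [0,0,0],"rotation": [0,0,0]},
  {"offset": [0,0,-0.03],"rotation": [0,0,0]},
  {"offset": [0,0,-0.07],"rotation": [0,0,0]},
  {"offset": [0,0,-0.12],"rotation": [0,0,0]},
  {"offset": [0,0,-0.17],"rotation": [0,0,0]},
  {"offset": [0,0,-0.21],"rotation": [0,0,0]},
  {"offset": [0,0,-0.21],"rotation": [0,0,0]},
], claw=0.3)

```text
time_s: 45.95
position: [0.3846, 0.2976, 0.2064]
orientation: [[0.859, 0.085, 0.505], [0.071, -0.996, 0.047], [0.507, -0.004, -0.862]]
ft_force: [0.2, 0.1, -0.9]
grip_width: 0.65
gripper_force: 0.0
```

```bash
python3 - <<'E'
from h import *
from station import bot
s=bot.state();print(s['joints'])
a=(np.array([.48,.26,.25]),Rt(30));plan(*a);b=(np.array([.6227,.1355,.20]),Rt(71.5));rel(a,b)
f=wrist();hsv=cv2.cvtColor(f['color'],cv2.COLOR_RGB2HSV)
m=((hsv[...,0]<13)&(hsv[...,1]>130)&(hsv[...,2]>60)).astype(np.uint8)
n,l,st,ce=cv2.connectedComponentsWithStats(m);i=1+np.argmax(st[1:,4]);print(st[i])
ys,xs=np.nonzero(l==i);w=pix2w(f,np.c_[xs,ys],.034);t=w[:,0];k=(t<.55)&(t>.43)
vx,vy,x0,y0=cv2.fitLine(w[k][:,:2].astype(np.float32),cv2.DIST_L2,0,.01,.01).ravel();print('yaw',np.degrees(np.arctan2(vy,vx)),'head end',w[:,0].max(),w[:,0].min(),y0+(.4825-x0)*vy/vx)
E
```

```text
[ 0.53238198  0.06227688  1.97301066 -0.36545361  0.64933533  2.26034106]
off [0.1013 0.0453 0.0089] rot [ 0.1433 -0.6678 -0.5463]
off [0.0613 0.1792 0.05  ] rot [ 0.      0.     -0.9222]
[ 268   80   33  241 3477]
yaw 4.8327427 head end 0.6109248639018969 0.34435934812500624 0.30489925
```

The spoon is back across the rest, essentially in its original place. Returning to the dial.

Call:
jog_arm([
  {"offset": [0.101,0.045,0.009],"rotation": [0.143,-0.668,-0.546]},
  {"offset": [0.101,0.045,0.009],"rotation": [0.143,-0.668,-0.546]},
  {"offset": [0.101,0.045,0.009],"rotation": [0.143,-0.668,-0.546]},
  {"offset": [0.101,0.045,0.009],"rotation": [0.143,-0.668,-0.546]},
  {"offset": [0.101,0.045,0.009],"rotation": [0.143,-0.668,-0.546]},
  {"offset": [0.101,0.045,0.009],"rotation": [0.143,-0.668,-0.546]},
  {"offset": [0.101,0.045,0.009],"rotation": [0.143,-0.668,-0.546]},
  {"offset": [0.101,0.045,0.009],"rotation": [0.143,-0.668,-0.546]},
])

```text
time_s: 46.8
position: [0.4803, 0.259, 0.2429]
orientation: [[0.868, 0.497, -0.008], [0.497, -0.868, -0.005], [-0.01, 0.0, -1.0]]
ft_force: [-0.3, -0.7, 0.5]
grip_width: 0.648
gripper_force: 0.0
```

Call:
jog_arm([
  {"offset": [0.061,0.179,0.05],"rotation": [0,0,-0.922]},
  {"offset": [0.061,0.179,0.05],"rotation": [0,0,-0.922]},
  {"offset": [0.061,0.179,0.05],"rotation": [0,0,-0.922]},
  {"offset": [0.061,0.179,0.05],"rotation": [0,0,-0.922]},
  {"offset": [0.061,0.179,0.05],"rotation": [0,0,-0.922]},
  {"offset": [0.061,0.179,0.05],"rotation": [0,0,-0.922]},
  {"offset": [0.061,0.179,0.05],"rotation": [0,0,-0.922]},
  {"offset": [0.061,0.179,0.05],"rotation": [0,0,-0.922]},
])

```text
time_s: 47.6
position: [0.6215, 0.1351, 0.1945]
orientation: [[0.321, 0.947, -0.006], [0.947, -0.321, -0.005], [-0.006, -0.004, -1.0]]
ft_force: [-0.6, 0.1, 0.0]
grip_width: 0.646
gripper_force: 0.0
```

```bash
python3 -c "
from h import *
plan([.6227,.1355,.066],Rt(72))"
```

```text
off [0.0016 0.0015 0.1285] rot [-0.0057  0.0081 -0.016 ]
```

Call:
jog_arm([
  {"offset": [0.002,0.001,0.04],"rotation": [-0.006,0.008,-0.016]},
  {"offset": [0.002,0.001,0.08],"rotation": [-0.006,0.008,-0.016]},
  {"offset": [0.002,0.001,0.115],"rotation": [-0.006,0.008,-0.016]},
  {"offset": [0.002,0.001,0.128],"rotation": [-0.006,0.008,-0.016]},
  {"offset": [0.002,0.001,0.128],"rotation": [-0.006,0.008,-0.016]},
  {"offset": [0.002,0.001,0.128],"rotation": [-0.006,0.008,-0.016]},
])

```text
time_s: 48.2
position: [0.6235, 0.1355, 0.0679]
orientation: [[0.308, 0.951, 0.002], [0.951, -0.308, -0.0], [0.001, 0.002, -1.0]]
ft_force: [-0.1, -0.4, 0.3]
grip_width: 0.652
gripper_force: 0.0
```

Call:
jog_arm([
  {"offset": [0,0,0],"rotation": [0,0,0]},
  {"offset": [0,0,0],"rotation": [0,0,0]},
  {"offset": [0,0,0],"rotation": [0,0,0]},
  {"offset": [0,0,0],"rotation": [0,0,0]},
  {"offset": [0,0,0],"rotation": [0,0,0]},
  {"offset": [0,0,0],"rotation": [0,0,0]},
  {"offset": [0,0,0],"rotation": [0,0,0]},
  {"offset": [0,0,0],"rotation": [0,0,-0.12]},
  {"offset": [0,0,0],"rotation": [0,0,-0.24]},
  {"offset": [0,0,0],"rotation": [0,0,-0.36]},
  {"offset": [0,0,0],"rotation": [0,0,-0.48]},
  {"offset": [0,0,0],"rotation": [0,0,-0.6]},
  {"offset": [0,0,0],"rotation": [0,0,-0.72]},
  {"offset": [0,0,0],"rotation": [0,0,-0.84]},
  {"offset": [0,0,0],"rotation": [0,0,-1]},
  {"offset": [0,0,0],"rotation": [0,0,-1]},
  {"offset": [0,0,0],"rotation": [0,0,-1]},
], claw=-1)

```text
time_s: 49.9
position: [0.6228, 0.1353, 0.0671]
orientation: [[-0.456, 0.89, 0.0], [0.89, 0.456, 0.0], [0.0, 0.0, -1.0]]
ft_force: [-2.2, 0.7, 6.7]
grip_width: 0.147
gripper_force: 58.9
```

Call:
jog_arm([
  {"offset": [0,0,0],"rotation": [0,0,-0.12]},
  {"offset": [0,0,0],"rotation": [0,0,-0.24]},
  {"offset": [0,0,0],"rotation": [0,0,-0.36]},
  {"offset": [0,0,0],"rotation": [0,0,-0.48]},
  {"offset": [0,0,0],"rotation": [0,0,-0.6]},
  {"offset": [0,0,0],"rotation": [0,0,-0.72]},
  {"offset": [0,0,0],"rotation": [0,0,-0.84]},
  {"offset": [0,0,0],"rotation": [0,0,-1]},
  {"offset": [0,0,0],"rotation": [0,0,-1]},
  {"offset": [0,0,0],"rotation": [0,0,-1]},
])

```text
time_s: 50.9
position: [0.6228, 0.1353, 0.067]
orientation: [[-0.952, 0.307, -0.0], [0.307, 0.952, -0.0], [0.0, -0.0, -1.0]]
ft_force: [-2.8, 1.0, 5.6]
grip_width: 0.149
gripper_force: 59.0
```

Call:
jog_arm([
  {"offset": [0,0,0],"rotation": [0,0,0]},
  {"offset": [0,0,0],"rotation": [0,0,0]},
  {"offset": [0,0,0],"rotation": [0,0,0]},
  {"offset": [0,0,0],"rotation": [0,0,0]},
  {"offset": [0,0,0],"rotation": [0,0,0]},
  {"offset": [0,0,-0.04],"rotation": [0,0,0]},
  {"offset": [0,0,-0.08],"rotation": [0,0,0]},
  {"offset": [0,0,-0.13],"rotation": [0,0,0]},
  {"offset": [0.1,0,-0.18],"rotation": [0,0,0]},
  {"offset": [0.2,0,-0.18],"rotation": [0,0,0]},
  {"offset": [0.3,0,-0.18],"rotation": [0,0,0]},
  {"offset": [0.3,0,-0.18],"rotation": [0,0,0]},
  {"offset": [0.3,0,-0.18],"rotation": [0,0,0]},
  {"offset": [0.3,0,-0.18],"rotation": [0,0,0]},
  {"offset": [0.3,0,-0.18],"rotation": [0,0,0]},
], claw=0.3)

```text
time_s: 52.4
position: [0.3338, 0.2285, 0.247]
orientation: [[-0.952, 0.305, -0.0], [0.305, 0.952, 0.001], [0.0, 0.001, -1.0]]
ft_force: [1.0, 0.1, 0.0]
grip_width: 0.646
gripper_force: 0.0
```

```bash
python3 - <<'E'
from h import *
from station import bot,eyes
f=eyes.grab_frame('top');a=f['color'][105:295,95:475,::-1];b=f['color'][155:210,205:265,::-1]
A=cv2.resize(a,(800,400),interpolation=cv2.INTER_CUBIC);B=cv2.resize(b,(218,200),interpolation=cv2.INTER_CUBIC)
c=eyes.grab_frame('scene')['color'][190:290,250:400,::-1];C=cv2.resize(c,(300,200),interpolation=cv2.INTER_CUBIC)
im=np.zeros((600,800,3),np.uint8);im[:400]=A;im[400:,:218]=B;im[400:,240:540]=C;cv2.imwrite('pics/end.png',im)
print(bot.state()['position'],bot.state()['time_s'])
E
```

```text
[0.33675115 0.22790108 0.24676269] 52.5
```

View pics/end.png

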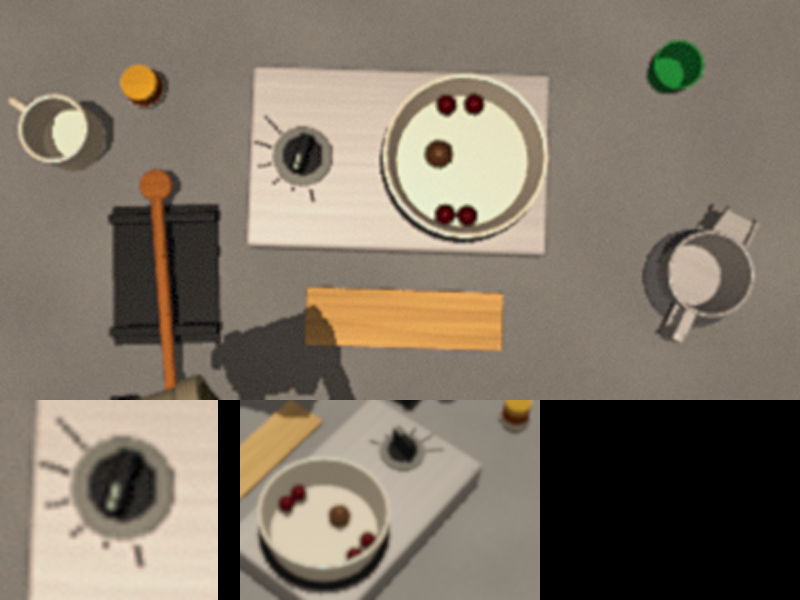

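The closing view shows four cherries and the fig in the pot, the dial line at the one-dot mark, the spoon across both bars, and the jug on its coaster. The jar, cup and mug haven't moved. Handing in.

```bash
python3 -c "
from station import order
print(order.finish_job())"
```

```text
the job is handed in; nothing more can be done
None
```

Job handed in, no verdict shown: the fig and all four cherries are in the pot, stirred three rounds at setting 4, with the jug back on its coaster, the spoon across its rest, the dial at 1, and the jar, cup and mug unmoved.

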